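# Register cartons in the labelling jig and close the keeper

### The job

Load the wooden labelling jig: swing its keeper bar right out of the way, then lay every small bottle carton flat on the bed, side by side, pushed square with one end flush against the end fence and the row closed up without gaps against the row stop. Once they are all registered, swing the keeper bar fully shut over them into its catch. Do not knock over any of the bottles standing about.

Things in the scene. Friction and masses are not known exactly. Their poses are not given: they have to be found in the camera images.
- jig: Wooden labelling jig fixed to the table, 275 x 175 mm plate. Origin on the table under the plate; x runs along the row of cartons away from the robot, y to the left, z up. Bed (plate top) at z = 12 mm, x = -155 to 120, y = -92 to 82 mm. A latch post 12 x 30 mm, its top at z = 68 mm, stands at the near end, x = -153 to -141, y = -33 to -3 mm.
- end_fence (a point): Point on the inner face of the end fence, a wooden strip along jig x with its face in the plane jig y = -75 mm (x from -135 to 100 mm), top 30 mm above the bed. This point: jig x = 0, y = -75, z = 42 mm. Cartons lie with their length along jig y, one end on this face: centre at jig y = -15, z = 34 mm.
- row_stop (a point): Point on the inner face of the row stop, a strip along jig y with its face in the plane jig x = 85 mm (y from -90 to 45 mm), top 30 mm above the bed. This point: jig x = 85, y = 0, z = 42 mm. The first carton has its long side on it (centre x = 63 mm), the second on the first (x = 19), the third on the second (x = -25). Any carton, any place, either way round, any long face up.
- keeper (a joint): Angle (rad) of the level aluminium keeper bar about its upright hinge. 0 = fully shut: bar along jig x over the cartons' middles, tip in the sprung ball catch of the latch post (about 5 N at the handle over the last 0.06 rad). Grows as it swings over the end fence towards jig -y; 1.57 = square to the row; stop at 1.7. From about 1.4 the bed is clear for loading. Stays where left.
- keeper_hinge (a point): Hinge axis of the keeper bar at the level of the bar's underside: jig x = 100, y = -15, z = 60 mm. The bar is 22 mm wide, 10 mm thick (underside 60 mm above the table, 4 mm above the cartons' tops) and its tip reaches 230 mm from the hinge.
- keeper_handle (a point): Middle of the upright round black handle on the keeper bar (22 mm diameter, 40 mm tall, from 70 to 110 mm above the table; this point is at 90 mm), 120 mm from the hinge axis: at jig (100 - 120 cos q, -15 - 120 sin q) mm for keeper angle q.
- bottle1: Full dark wine bottle, standing, 75 mm diameter, 300 mm tall, 1.2 kg, origin under its foot. Not to be knocked over.
- bottle2: Full dark wine bottle, standing, 75 mm diameter, 300 mm tall, 1.2 kg, origin under its foot. Not to be knocked over.
- mini1: Miniature dark bottle with a gold cap, standing, 35 mm diameter, 115 mm tall, origin under its foot. Not to be knocked over.
- cork: Wine cork lying among the cartons, 24 mm diameter, 45 mm long; of no concern, may be moved.
- carton1: Closed dark wine-red carton for a miniature bottle, 120 x 44 x 44 mm, about 0.16 kg, with a gold band and white label panels; origin at its centre, length along its own y. May be absent.
- carton2: Closed cream carton for a miniature bottle, 120 x 44 x 44 mm, about 0.16 kg, with a gold band and white label panels; origin at its centre, length along its own y. May be absent.
- carton3: Closed dark green carton for a miniature bottle, 120 x 44 x 44 mm, about 0.16 kg, with a gold band and white label panels; origin at its centre, length along its own y. May be absent.
- carton4: Closed black carton for a miniature bottle, 120 x 44 x 44 mm, about 0.16 kg, with a gold band and white label panels; origin at its centre, length along its own y. May be absent.
Mind the look-alikes: they are no part of the job. Leave any orange or purple look-alike of the carton4 alone. What is shaped like the carton3 but purple is not meant.

How it is judged:
By the outcome, as a careful person would: the job done as asked, in the order asked, and still so for the second after the job is handed in, with the robot touching nothing.
Of carton1, carton2, carton3, carton4 only 2 to 3 are there at a start; the rules pass over those that are not, and their reading is None.
At some moment in a run one of carton1, carton2, carton3, carton4 may be knocked a few centimetres aside while the robot is not near it.
Once in a run the grip may slacken for a moment while it holds something.
It also fails if it takes over 210 s, if anything falls off the work surface, if the arm or the gripper's body presses on something with over 40 N, if the wrist force passes 120 N, or if a joint passes its speed limit or range.

### The arm

A 7-joint arm with a two-finger parallel gripper is mounted at the origin on the work surface. World frame = base frame: x ahead of the robot, y to its left, z up, the work surface at z = 0. Lengths are in m, angles in rad, forces in N, time in s.
With the tool pointing down it reaches from about 0.425 to 0.95 m from the base axis. Payload 4.7 kg.
Tool frame: the origin (TCP) lies on the mounting face of the last link; the fingertips stand nose_length ahead of it and the grasp point (between the pads) lies 164 mm ahead of it (nose_length is the distance from the TCP to the fingertips, in m); z points along the fingers, y is the line along which they close (so a half turn about z gives the same grasp; the last joint's range is limited). The gripper opens to 87 mm and grips with 3 to 60 N. Pads are 19 mm wide; open, the fingers measure 117 mm over their backs; the gripper's body (75 mm by 190 mm) begins 51 mm behind the grasp point.
Start: joints at [1.305, 0.469, -0.049, 1.532, 0.024, 1.141, -0.082], TCP at [0.158, -0.656, 0.405] pointing down, gripper open.
Joint ranges: [-2.59, 2.59], [-0.33, 1.99], [-1.39, 1.29], [0.1, 2.45], [-1.04, 4.18], [0.21, 1.99], [-2.66, 2.66]. Speed limits (rad/s): [2.57, 2.57, 3.14, 3.14, 3.14, 3.14, 3.14].

### API

Orientations are given as a unit quaternion [w, x, y, z].
In Python, from workcell import * gives the robot as it stands.
- The arm moves only by the shell command python3 -m jog 'ROWS' [FORCE]. ROWS is JSON, a list of rows, each an object with "angular": the turn, a rotation vector about the tool's x, y, z as a fraction of full scale, a list of three; "offset": the shift along the tool's x, y, z as a fraction of full scale, a list of three; "grip": the opening, from -1 (shut) to 1 (fully open). A call has 1 to 12 rows; each row is the pose to reach, as a shift and turn from the pose commanded when the call began, along the tool's axes at that moment; what a row does not reach only later rows make up. Full scale, the value 1, is 0.5 m for a shift and 90 degrees for a turn. A row lasts 1/12 s, in which the tool goes at most 41.7 mm and 7.16 degrees, less where a joint would pass 70% of its speed; a pose out of reach is approached as far as the arm can. A call with a number of a shift or a turn outside -1 to 1 is refused whole. A call with a gripper value outside its range is refused whole. The fingers move at their own pace and stop on an object; FORCE is the grip in N (left out, the last holds). Time passes only in rows, so rows that repeat a pose let the fingers close. It gives the time, the measured TCP pose, the force, the opening and the grip force at its end, in the units of the state.
- get_state(): the state, without advancing time (a new reading comes with each control period).
- capture(name): name is "scene" or "top" or "wrist"; returns the picture (420x560x3 uint8, blue, green, red); there is no depth.
- camera_info(name): a dict with "fx", "fy", "cx", "cy" (pixels), "rvec" (rotation vector, rad) and "tvec" (3), from world to camera coordinates, as OpenCV has them. Camera axes: x right, y down, z forward; pixel columns grow to the right and rows downward; lengths in m; the calibration is good to about 2 mm. A picture is of the moment at which its call begins: read the wrist's pose just before it. camera_info takes no time and is no camera call; for the wrist camera it gives the pose at the moment of the call.
- job_done(): hands the job in; it is judged then, once.
Trained networks look in the newest picture that a camera, given by its name, has taken for a name from the list of things; names that differ only in an ending like _2 or _b are one class to them, and where a whole thing is asked for, a point or a joint stands for the part that bears it (a point fixed in the world has none). Each returns a list of dicts, best first, with "p" (0 to 1); they miss things now and then, are a little off and sometimes report something else, mostly with a low value. They report only what shows in the picture. A call takes as long as a camera call. They do not tell look-alikes from the thing itself.
- cut_out(query, camera): "region" (420x560 bool, what is visible of it).
- spot_point(query, camera): "xyz" ([x, y, z] in m, in the coordinates of the camera as it stood for that picture, good to about 4 mm: a listed point, or the origin of a listed thing).
The state is a dict: "time": time; "joint_positions": joint angles; "joint_vel": joint speeds; "tau": joint torques, N m; "eef_pos": TCP position; "orientation": TCP orientation; "force": force on the tool from outside, world axes, zero at the start; "moment": the same for the moment, N m; "gripper_width": finger opening in m; "finger_force": force on a finger pad.
Only numpy, scipy, OpenCV 4.12 (cv2) and the standard library are available. Lean on these libraries where they do the work, as an engineer would, in place of code of your own. Each camera call takes 0.05 s, during which the arm holds its last target. There are 200 camera calls.

## Working session

There is one attempt and no reset: what is moved stays moved. The work goes in short steps, Python scripts to look and compute and a shell command to move; the robot and the scene stay as the last step left them, time stands still between calls to the robot, and variables do not carry over. Pictures are saved under pics/ and viewed, at most 14 in all, crops included, and the job is handed in when it is done.

```bash
ls; mkdir -p pics; python3 - <<'E'
from workcell import *
import cv2,numpy as np
s=get_state();print({k:np.round(v,3).tolist() for k,v in s.items()})
for c in("scene","top"):
    im=capture(c);cv2.imwrite(f"pics/{c}0.png",im)
    i=camera_info(c);print(c,i)
try: print(nose_length)
except Exception as e: print(e)
E
```

```text
pics
{'time': 0.0, 'joint_positions': [1.305, 0.469, -0.049, 1.534, 0.024, 1.141, -0.082], 'joint_vel': [0.0, 0.001, -0.002, 0.001, 0.002, -0.0, -0.0], 'tau': [0.001, -50.797, -0.08, -23.615, -0.061, 0.038, 0.0], 'eef_pos': [0.158, -0.656, 0.404], 'orientation': [-0.001, 0.993, 0.118, -0.0], 'force': [0.269, 0.794, -0.076], 'moment': [0.016, -0.031, 0.038], 'finger_force': 0.0, 'gripper_width': 0.087}
scene {'fx': 540.8514452729266, 'fy': 540.8514452729266, 'cx': 276.7566640110845, 'cy': 219.17039358040802, 'rvec': array([ 1.64023169,  1.74693738, -0.84004245]), 'tvec': array([ 0.03474911, -0.2775343 ,  1.93287164])}
top {'fx': 524.6254337719766, 'fy': 524.6254337719766, 'cx': 273.8017229022816, 'cy': 215.01206159777595, 'rvec': array([ 2.13981588, -2.13233231,  0.13540876]), 'tvec': array([0.00292905, 0.56736295, 1.77384285])}
0.1822
```

View pics/scene0.png

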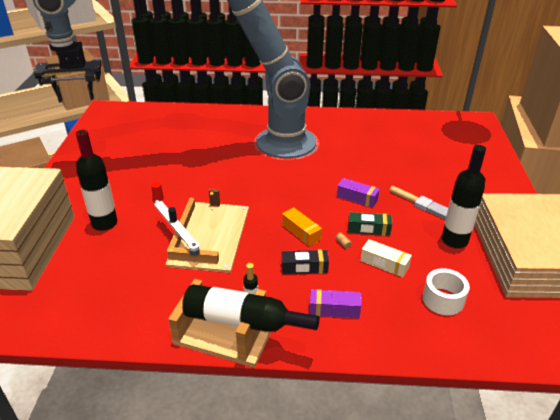

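View pics/top0.png

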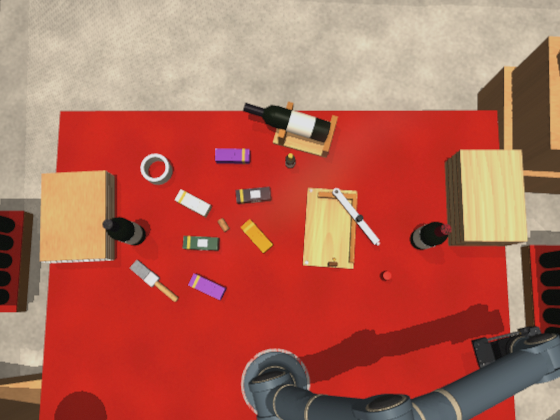

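```bash
cat > h.py <<'E'
from workcell import *
import cv2,numpy as np
from scipy.spatial.transform import Rotation as R
def c2w(i,p): return R.from_rotvec(np.ravel(i['rvec'])).inv().apply(np.array(p)-np.ravel(i['tvec']))
def pix2w(i,u,v,z):
    r=R.from_rotvec(np.ravel(i['rvec'])).inv(); o=r.apply(-np.ravel(i['tvec']))
    d=r.apply([(u-i['cx'])/i['fx'],(v-i['cy'])/i['fy'],1]); return o+d*(z-o[2])/d[2]
def w2pix(i,p):
    q=R.from_rotvec(np.ravel(i['rvec'])).apply(p)+np.ravel(i['tvec']); return np.array([i['cx']+i['fx']*q[0]/q[2],i['cy']+i['fy']*q[1]/q[2]])
def rect(i,reg,z):
    c=max(cv2.findContours(reg.astype(np.uint8),0,1)[0],key=cv2.contourArea).reshape(-1,2)
    w=np.array([pix2w(i,u,v,z)[:2] for u,v in c]); (a,b,t)=cv2.minAreaRect((w*1000).astype(np.float32)); return a,b,t,c.mean(0)
E
python3 - <<'E'
from h import *
i=camera_info("top");capture("top")
for q in "jig end_fence row_stop keeper_hinge keeper_handle bottle1 mini1 cork carton1 carton2 carton3 carton4".split():
    for d in spot_point(q,"top"):
        if d['p']>.2:
            w=c2w(i,d['xyz']);print(q,round(d['p'],2),w.round(3),w2pix(i,w).round())
    if q[:6]=='carton':
        for d in cut_out(q,"top"):
            if d['p']>.2: print('  cut',round(d['p'],2),rect(i,d['region'],.044))
E
```

```text
jig 0.89 [ 0.545 -0.187  0.002] [329. 223.]
end_fence 0.88 [ 0.541 -0.262  0.041] [351. 223.]
end_fence 0.23 [0.64  0.079 0.021] [253. 196.]
row_stop 0.73 [ 0.632 -0.196  0.039] [332. 197.]
row_stop 0.47 [ 0.54  -0.187 -0.001] [328. 225.]
row_stop 0.22 [ 0.644 -0.208  0.056] [336. 193.]
keeper_hinge 0.61 [ 0.643 -0.207  0.059] [335. 193.]
keeper_hinge 0.33 [ 0.543 -0.185  0.002] [328. 224.]
keeper_handle 0.89 [ 0.55  -0.278  0.088] [358. 218.]
bottle1 0.78 [ 0.501  0.5   -0.002] [134. 235.]
bottle1 0.56 [ 0.488 -0.504  0.   ] [420. 239.]
mini1 0.4 [ 0.763 -0.054  0.005] [291. 163.]
cork 0.41 [ 0.538  0.19  -0.   ] [222. 225.]
carton1 0.86 [0.32  0.235 0.022] [207. 287.]
carton1 0.85 [0.639 0.081 0.019] [252. 196.]
carton1 0.75 [0.494 0.065 0.022] [256. 237.]
carton1 0.7 [0.612 0.291 0.018] [193. 203.]
carton1 0.63 [0.784 0.155 0.018] [232. 156.]
carton1 0.58 [0.47  0.254 0.018] [202. 243.]
  cut 0.96 ((774.9473876953125, 153.26971435546875), (120.72740936279297, 54.23906326293945), 89.96976470947266, array([231.8021978 , 156.18681319]))
  cut 0.81 ((607.2554321289062, 288.19110107421
[... 3489 characters left out ...]
421875), (127.07119750976562, 48.40446472167969), 61.06205749511719, array([192.30864198, 203.09876543]))
  cut 0.74 ((492.7477722167969, 67.2629165649414), (123.96673583984375, 47.2869987487793), 41.823883056640625, array([255.67605634, 236.23943662]))
  cut 0.73 ((635.4905395507812, 77.7517318725586), (50.9239616394043, 116.44227600097656), 6.177719593048096, array([253.16091954, 195.28735632]))
  cut 0.72 ((467.5230407714844, 256.4403076171875), (44.828086853027344, 121.26020812988281), 0.16511429846286774, array([200.52272727, 243.56818182]))
  cut 0.57 ((320.875732421875, 231.72755432128906), (119.48085021972656, 43.4339714050293), 64.24498748779297, array([206.75949367, 286.84810127]))
```

The scene shows the jig at top (330,225) with its keeper half open. There are six carton shapes in the top view:

- Black (252,196), cream (193,203) and green (202,243) are the wanted ones.
- Orange (256,237) and purple (232,156) and (207,287) are look-alikes, to be left alone.

I'll check the choice in one close crop, which also covers the jig.

```bash
cat >> h.py <<'E'
def cmd(g,yaw,dz=0.164,half=None):
    """rows needed to put grasp point at g with tool pointing down, tool y-axis at world angle yaw (deg, mod 180)"""
    s=get_state(); q=s['orientation']; r0=R.from_quat([q[1],q[2],q[3],q[0]])
    best=None
    for k in (0,180):
        a=np.radians(yaw+k); y=np.array([np.cos(a),np.sin(a),0]); z=np.array([0,0,-1.]); x=np.cross(y,z)
        r1=R.from_matrix(np.c_[x,y,z]); v=(r0.inv()*r1).as_rotvec()
        if best is None or np.linalg.norm(v)<np.linalg.norm(best): best=v
    t=np.array(g)+[0,0,dz]; off=r0.inv().apply(t-s['eef_pos'])
    print('offset',(off/.5).round(4).tolist(),'angular',(best/(np.pi/2)).round(4).tolist(),'mm',(off*1000).round(1).tolist(),'deg',np.degrees(best).round(1).tolist(),'j7',round(s['joint_positions'][6],2))
def st():
    s=get_state();q=s['orientation'];y=R.from_quat([q[1],q[2],q[3],q[0]]).apply([0,1,0])
    print('t',round(s['time'],2),'grasp',(np.array(s['eef_pos'])-[0,0,.164]).round(4).tolist(),'yaw',round(np.degrees(np.arctan2(y[1],y[0]))%180,1),'F',np.round(s['force'],1).tolist(),'w',round(s['gripper_width'],4),'ff',round(s['finger_force'],1))
E
python3 - <<'E'
from h import *
im=cv2.imread("pics/top0.png")[135:310,170:400]
cv2.imwrite("pics/crop.png",cv2.resize(im,None,fx=3.4,fy=3.4,interpolation=cv2.INTER_CUBIC))
i=camera_info("wrist");s=get_state();r=R.from_rotvec(np.ravel(i['rvec'])).inv()
print(r.apply(-np.ravel(i['tvec']))-s['eef_pos'],r.as_matrix().round(2),i['fx'],i['cx'],i['cy'])
st();cmd([.30,-.35,.24],103.5);cmd([.48,-.25,.30],90)
E
```

```text
[ 0.07482744  0.01893303 -0.02020467] [[ 0.23 -0.93 -0.27]
 [-0.97 -0.23 -0.07]
 [-0.    0.28 -0.96]] 367.7015041101333 279.49013382378484 203.61989243944947
t 0.95 grasp [0.1584, -0.6562, 0.2408] yaw 103.6 F [-0.4, -0.0, 0.6] w 0.0868 ff 0.0
offset [0.419, -0.5288, 0.0015] angular [0.0001, -0.0, 0.0008] mm [209.5, -264.4, 0.8] deg [0.0, -0.0, 0.1] j7 -0.08
offset [0.8158, -0.6387, -0.1185] angular [0.0001, -0.0, 0.1508] mm [407.9, -319.4, -59.2] deg [0.0, -0.0, 13.6] j7 -0.08
```

View pics/crop.png

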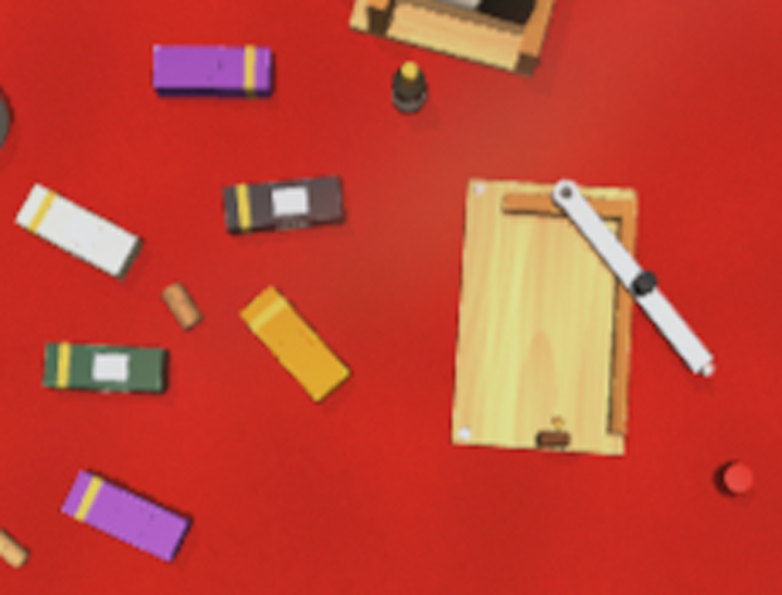

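The crop shows the three wanted cartons: black at (290,203), cream at (80,230) and green at (105,368), all in crop pixels. The orange and purple ones are distractors. A red-capped object at crop (737,478) stands off the bar's path, so I'll keep clear of it too. Next I move over the jig for a wrist look.

```bash
python3 -m jog '[{"offset":[0.42,-0.53,-0.06],"angular":[0,0,0.15],"grip":1},{"offset":[0.42,-0.53,-0.06],"angular":[0,0,0.15],"grip":1},{"offset":[0.42,-0.53,-0.1],"angular":[0,0,0.15],"grip":1},{"offset":[0.42,-0.53,-0.1],"angular":[0,0,0.15],"grip":1},{"offset":[0.42,-0.53,-0.1],"angular":[0,0,0.15],"grip":1},{"offset":[0.42,-0.53,-0.1],"angular":[0,0,0.15],"grip":1},{"offset":[0.42,-0.53,-0.1],"angular":[0,0,0.15],"grip":1},{"offset":[0.82,-0.64,-0.12],"angular":[0,0,0.15],"grip":1},{"offset":[0.82,-0.64,-0.12],"angular":[0,0,0.15],"grip":1},{"offset":[0.82,-0.64,-0.12],"angular":[0,0,0.15],"grip":1},{"offset":[0.82,-0.64,-0.12],"angular":[0,0,0.15],"grip":1},{"offset":[0.82,-0.64,-0.12],"angular":[0,0,0.15],"grip":1}]'
python3 - <<'E'
from h import *
st();cmd([.48,-.25,.30],90)
E
```

```text
time: 1.95
eef_pos: [0.4494, -0.2715, 0.4624]
orientation: [0.0, 1.0, 0.0, 0.0]
force: [0.4, -1.4, 0.4]
gripper_width: 0.087
finger_force: 0.0
t 1.95 grasp [0.4494, -0.2715, 0.2984] yaw 90.1 F [0.4, -1.4, 0.4] w 0.087 ff 0.0
offset [0.0613, -0.043, -0.0032] angular [0.0005, -0.0005, 0.0006] mm [30.6, -21.5, -1.6] deg [0.0, -0.0, 0.1] j7 -1.16
```

```bash
python3 -m jog '[{"offset":[0.06,-0.04,0],"angular":[0,0,0],"grip":1},{"offset":[0.06,-0.04,0],"angular":[0,0,0],"grip":1},{"offset":[0.06,-0.04,0],"angular":[0,0,0],"grip":1},{"offset":[0.06,-0.04,0],"angular":[0,0,0],"grip":1}]'
python3 - <<'E'
from h import *
st();i=camera_info("wrist");im=capture("wrist");cv2.imwrite("pics/w1.png",im)
for q in "jig end_fence row_stop keeper_hinge keeper_handle".split():
    for d in spot_point(q,"wrist")[:2]:
        if d['p']>.2:
            w=c2w(i,d['xyz']);print(q,round(d['p'],2),w.round(4),w2pix(i,w).round())
E
```

```text
time: 2.28
eef_pos: [0.4777, -0.2535, 0.4615]
orientation: [0.0, 1.0, 0.0, -0.001]
force: [-0.7, -0.5, 1.0]
gripper_width: 0.0871
finger_force: 0.0
t 2.28 grasp [0.4777, -0.2535, 0.2975] yaw 90.0 F [-0.7, -0.5, 1.0] w 0.0871 ff 0.0
jig 0.64 [ 5.461e-01 -1.832e-01 -3.000e-04] [220. 104.]
end_fence 0.59 [ 0.5427 -0.2594  0.0404] [286. 108.]
end_fence 0.23 [ 0.6351 -0.1925  0.0427] [218.  10.]
row_stop 0.66 [ 0.6344 -0.1911  0.0396] [217.  12.]
keeper_handle 0.81 [ 0.5506 -0.2789  0.0901] [308. 101.]
keeper_handle 0.24 [ 0.6358 -0.1914  0.0408] [217.  10.]
```

View pics/w1.png

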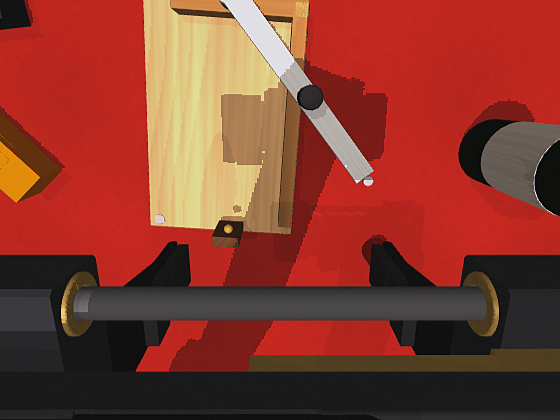

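```bash
python3 - <<'E'
from h import *
i=camera_info("wrist")
p=[pix2w(i,*q,.012)[:2] for q in ((144,20),(151,226),(291,233))]
print(np.round(p,4),np.degrees(np.arctan2(*(p[0]-p[1])[::-1])),np.degrees(np.arctan2(*(p[2]-p[1])[::-1])),np.linalg.norm(p[2]-p[1]))
# fit yaw+origin
src=np.array([[-155,82],[-155,-92],[0,0],[0,-75],[85,0]])/1000
dst=np.array([p[1],p[2],[.5461,-.1832],[.5427,-.2594],[.6344,-.1911]])
w=np.array([2,2,1,1,1.])
from scipy.optimize import least_squares
rot=lambda a:np.array([[np.cos(a),-np.sin(a)],[np.sin(a),np.cos(a)]])
f=least_squares(lambda x:((src@rot(x[2]).T+x[:2]-dst)*w[:,None]).ravel(),[.545,-.187,0]);print(f.x,np.degrees(f.x[2]),(f.fun.reshape(-1,2)*1000).round(1))
h=rot(f.x[2])@[.1,-.015]+f.x[:2];print('hinge',h)
d=np.array([.5506,-.2789])-h;print(np.linalg.norm(d),'q',np.degrees(np.arctan2(-d[1],-d[0])-f.x[2]))
E
```

```text
[[ 0.6324 -0.109 ]
 [ 0.4002 -0.0936]
 [ 0.3909 -0.2672]] -3.79312906569417 -93.07048920820499 0.1738303209846356
[ 0.5497853  -0.18460045 -0.05934994] -3.4005010859140508 [[-0.6  0.1]
 [-2.6 -0.1]
 [ 3.7 -1.4]
 [ 2.6 -0.1]
 [ 0.2  1.5]]
hinge [ 0.64871951 -0.20550555]
0.1225323755915294 q 40.19738732571098
```

```bash
cat >> h.py <<'E'
J0=np.array([.549,-.1848]); JY=np.radians(-3.4)
def jig(x,y):
    return J0+np.array([[np.cos(JY),-np.sin(JY)],[np.sin(JY),np.cos(JY)]])@(np.array([x,y])/1000)
def w2j(p):
    return (np.array([[np.cos(JY),np.sin(JY)],[-np.sin(JY),np.cos(JY)]])@(np.array(p)[:2]-J0))*1000
def hand(q): return jig(100-120*np.cos(q),-15-120*np.sin(q))
def cmd(g,yaw,dz=0.164):
    s=get_state(); q=s['orientation']; r0=R.from_quat([q[1],q[2],q[3],q[0]]); j7=s['joint_positions'][6]
    best=None
    for k in (0,180):
        a=np.radians(yaw+k); y=np.array([np.cos(a),np.sin(a),0]); z=np.array([0,0,-1.]); x=np.cross(y,z)
        v=(r0.inv()*R.from_matrix(np.c_[x,y,z])).as_rotvec()
        if best is None or abs(v[2]+j7)<abs(best[2]+j7): best=v
    off=r0.inv().apply(np.array(g)+[0,0,dz]-s['eef_pos'])
    print('offset',(off/.5).round(4).tolist(),'ang',(best/(np.pi/2)).round(4).tolist(),'mm',(off*1000).round(1).tolist(),'deg',np.degrees(best).round(1).tolist(),'j7',round(j7,2))
E
python3 -m jog '[{"offset":[0.14,0.05,0.2],"angular":[0,0,0.95],"grip":1},{"offset":[0.14,0.05,0.2],"angular":[0,0,0.95],"grip":1},{"offset":[0.14,0.05,0.2],"angular":[0,0,0.95],"grip":1},{"offset":[0.14,0.05,0.2],"angular":[0,0,0.95],"grip":1},{"offset":[0.14,0.05,0.2],"angular":[0,0,0.95],"grip":1},{"offset":[0.14,0.05,0.2],"angular":[0,0,0.95],"grip":1},{"offset":[0.14,0.05,0.2],"angular":[0,0,0.95],"grip":1},{"offset":[0.14,0.05,0.2],"angular":[0,0,0.95],"grip":1},{"offset":[0.14,0.05,0.2],"angular":[0,0,0.95],"grip":1},{"offset":[0.14,0.05,0.2],"angular":[0,0,0.95],"grip":1},{"offset":[0.14,0.05,0.2],"angular":[0,0,0.95],"grip":1},{"offset":[0.14,0.05,0.2],"angular":[0,0,0.95],"grip":1}]'
python3 - <<'E'
from h import *
st();cmd([.5506,-.2789,.17],126.8);cmd([.5506,-.2789,.096],126.8)
E
```

```text
time: 3.58
eef_pos: [0.5479, -0.2785, 0.3618]
orientation: [-0.0, 0.732, -0.681, 0.0]
force: [0.0, 0.1, 0.6]
gripper_width: 0.0869
finger_force: 0.0
t 3.58 grasp [0.5479, -0.2785, 0.1978] yaw 4.2 F [0.0, 0.1, 0.6] w 0.0869 ff 0.0
offset [0.0011, -0.0054, 0.0557] ang [-0.0002, 0.0001, 0.6373] mm [0.6, -2.7, 27.8] deg [-0.0, 0.0, 57.4] j7 -2.65
offset [0.0011, -0.0054, 0.2037] ang [-0.0002, 0.0001, 0.6373] mm [0.6, -2.7, 101.8] deg [-0.0, 0.0, 57.4] j7 -2.65
```

```bash
sed -i 's/abs(v\[2\]+j7)<abs(best\[2\]+j7)/abs(j7-v[2])<abs(j7-best[2])/' h.py
python3 -m jog '[{"offset":[0,-0.005,0.02],"angular":[0,0,-0.95],"grip":1},{"offset":[0,-0.005,0.02],"angular":[0,0,-0.95],"grip":1},{"offset":[0,-0.005,0.02],"angular":[0,0,-0.95],"grip":1},{"offset":[0,-0.005,0.02],"angular":[0,0,-0.95],"grip":1},{"offset":[0,-0.005,0.02],"angular":[0,0,-0.95],"grip":1},{"offset":[0,-0.005,0.02],"angular":[0,0,-0.95],"grip":1},{"offset":[0,-0.005,0.02],"angular":[0,0,-0.95],"grip":1},{"offset":[0,-0.005,0.02],"angular":[0,0,-0.95],"grip":1},{"offset":[0,-0.005,0.02],"angular":[0,0,-0.95],"grip":1},{"offset":[0,-0.005,0.02],"angular":[0,0,-0.95],"grip":1},{"offset":[0,-0.005,0.02],"angular":[0,0,-0.95],"grip":1},{"offset":[0,-0.005,0.02],"angular":[0,0,-0.95],"grip":1}]'
python3 - <<'E'
from h import *
st();cmd([.5506,-.2789,.17],126.8);cmd([.5506,-.2789,.096],126.8)
E
```

```text
time: 4.58
eef_pos: [0.5504, -0.2784, 0.3518]
orientation: [0.0, 1.0, 0.003, 0.0]
force: [0.1, 0.2, 0.6]
gripper_width: 0.0867
finger_force: 0.0
t 4.58 grasp [0.5504, -0.2784, 0.1878] yaw 90.4 F [0.1, 0.2, 0.6] w 0.0867 ff 0.0
offset [0.0005, 0.0011, 0.0357] ang [0.0002, -0.0, -0.405] mm [0.2, 0.5, 17.8] deg [0.0, -0.0, -36.4] j7 -1.3
offset [0.0005, 0.001, 0.1837] ang [0.0002, -0.0, -0.405] mm [0.2, 0.5, 91.8] deg [0.0, -0.0, -36.4] j7 -1.3
```

```bash
python3 -m jog '[{"offset":[0,0,0.03],"angular":[0,0,-0.405],"grip":1},{"offset":[0,0,0.03],"angular":[0,0,-0.405],"grip":1},{"offset":[0,0,0.03],"angular":[0,0,-0.405],"grip":1},{"offset":[0,0,0.03],"angular":[0,0,-0.405],"grip":1},{"offset":[0,0,0.03],"angular":[0,0,-0.405],"grip":1},{"offset":[0,0,0.1],"angular":[0,0,-0.405],"grip":1},{"offset":[0,0,0.15],"angular":[0,0,-0.405],"grip":1},{"offset":[0,0,0.18],"angular":[0,0,-0.405],"grip":1},{"offset":[0,0,0.18],"angular":[0,0,-0.405],"grip":-0.36},{"offset":[0,0,0.18],"angular":[0,0,-0.405],"grip":-0.36},{"offset":[0,0,0.18],"angular":[0,0,-0.405],"grip":-0.36},{"offset":[0,0,0.18],"angular":[0,0,-0.405],"grip":-0.36}]' 8
python3 - <<'E'
from h import *
st();s=get_state();q=s['orientation'];r0=R.from_quat([q[1],q[2],q[3],q[0]])
h0=np.radians(40.2)
print(hand(h0),s['eef_pos'])
for q in np.radians([51,62,73,84,94]):
    d=np.r_[hand(q)-hand(h0),0]+np.r_[np.array([.5506,-.2789])-s['eef_pos'][:2],0]
    print(np.degrees(q),(r0.inv().apply(d)/.5).round(3),-np.degrees(q-h0)/90)
E
```

```text
time: 5.58
eef_pos: [0.5514, -0.2781, 0.2634]
orientation: [0.001, 0.95, 0.313, 0.001]
force: [0.2, -0.2, 1.1]
gripper_width: 0.0682
finger_force: 0.0
t 5.58 grasp [0.5514, -0.2781, 0.0994] yaw 126.5 F [0.2, -0.2, 1.1] w 0.0682 ff 0.0
[ 0.55184662 -0.27758707] [ 0.55135253 -0.27805537  0.26341083]
51.0 [0.002 0.045 0.   ] -0.11999999999999995
62.0 [0.015 0.089 0.   ] -0.24222222222222214
73.0 [0.037 0.13  0.   ] -0.3644444444444444
84.0 [0.065 0.166 0.001] -0.48666666666666664
94.0 [0.097 0.194 0.001] -0.5977777777777777
```

```bash
python3 -m jog '[{"offset":[0,0,0],"angular":[0,0,0],"grip":-0.36},{"offset":[0,0,0],"angular":[0,0,0],"grip":-0.36},{"offset":[0,0,0],"angular":[0,0,0],"grip":-0.36},{"offset":[0,0,0],"angular":[0,0,0],"grip":-0.36},{"offset":[0,0,0],"angular":[0,0,0],"grip":-0.36},{"offset":[0,0,0],"angular":[0,0,0],"grip":-0.36},{"offset":[0,0,0],"angular":[0,0,0],"grip":-0.36},{"offset":[0,0.02,0],"angular":[0,0,-0.06],"grip":-0.36},{"offset":[0.002,0.045,0],"angular":[0,0,-0.12],"grip":-0.36},{"offset":[0.007,0.067,0],"angular":[0,0,-0.18],"grip":-0.36},{"offset":[0.015,0.089,0],"angular":[0,0,-0.24],"grip":-0.36},{"offset":[0.025,0.11,0],"angular":[0,0,-0.3],"grip":-0.36}]'
python3 - <<'E'
from h import *
st();s=get_state();q=s['orientation'];r0=R.from_quat([q[1],q[2],q[3],q[0]])
for q in np.radians([73,84,90,95]):
    cmd(np.r_[hand(q)+[-.001,-.001],.099],np.degrees(q)-3.4+90)
E
```

```text
time: 6.58
eef_pos: [0.5935, -0.3153, 0.2615]
orientation: [-0.0, 0.849, 0.528, -0.001]
force: [-0.4, 0.8, 0.4]
gripper_width: 0.0282
finger_force: 0.3
t 6.58 grasp [0.5935, -0.3153, 0.0975] yaw 153.7 F [-0.4, 0.8, 0.4] w 0.0282 ff 0.3
offset [0.0033, 0.0242, -0.003] ang [-0.0006, 0.0004, -0.0651] mm [1.7, 12.1, -1.5] deg [-0.1, 0.0, -5.9] j7 -0.34
offset [0.0124, 0.0693, -0.003] ang [-0.0006, 0.0004, -0.1873] mm [6.2, 34.7, -1.5] deg [-0.1, 0.0, -16.9] j7 -0.34
offset [0.0209, 0.093, -0.0031] ang [-0.0006, 0.0003, -0.254] mm [10.5, 46.5, -1.5] deg [-0.1, 0.0, -22.9] j7 -0.34
offset [0.0299, 0.1119, -0.0031] ang [-0.0006, 0.0003, -0.3095] mm [14.9, 55.9, -1.5] deg [-0.1, 0.0, -27.9] j7 -0.34
```

Swing the rest of the way, then open the fingers.

```bash
python3 -m jog '[{"offset":[0.003,0.024,0],"angular":[0,0,-0.065],"grip":-0.36},{"offset":[0.007,0.046,0],"angular":[0,0,-0.125],"grip":-0.36},{"offset":[0.012,0.07,0],"angular":[0,0,-0.187],"grip":-0.36},{"offset":[0.021,0.093,0],"angular":[0,0,-0.254],"grip":-0.36},{"offset":[0.03,0.112,0],"angular":[0,0,-0.31],"grip":-0.36},{"offset":[0.03,0.112,0],"angular":[0,0,-0.31],"grip":-0.36},{"offset":[0.03,0.112,0],"angular":[0,0,-0.31],"grip":0},{"offset":[0.03,0.112,0],"angular":[0,0,-0.31],"grip":0},{"offset":[0.03,0.112,0],"angular":[0,0,-0.31],"grip":0},{"offset":[0.03,0.112,-0.1],"angular":[0,0,-0.31],"grip":0},{"offset":[0.03,0.112,-0.2],"angular":[0,0,-0.31],"grip":0},{"offset":[0.03,0.112,-0.25],"angular":[0,0,-0.31],"grip":0}]'
python3 - <<'E'
from h import *
st()
i=camera_info("top");im=capture("top");cv2.imwrite("pics/top1.png",im)
for d in spot_point("keeper_handle","top")[:1]:
    w=c2w(i,d['xyz']);print(w,w2j(w)); j=w2j(w); print('q',np.arctan2(-15-j[1],100-j[0]))
for d in cut_out("carton1","top"):
    if d['p']>.2:
        a,b,t,c=rect(i,d['region'],.034); col=im[d['region']].mean(0); L=max(b); ang=t if b[0]>b[1] else t+90
        print(np.round(a),np.round(b),'long axis deg',round(ang%180,1),col.round(),c.round())
E
```

```text
time: 7.58
eef_pos: [0.6496, -0.326, 0.3877]
orientation: [-0.001, 0.699, 0.715, -0.0]
force: [0.1, -0.1, -0.0]
gripper_width: 0.0432
finger_force: 0.0
t 7.58 grasp [0.6496, -0.326, 0.2237] yaw 1.4 F [0.1, -0.1, -0.0] w 0.0432 ff 0.0
[ 0.65095818 -0.32564651  0.0879497 ] [ 110.13181171 -134.55182455]
q 1.6553425833707012
[778. 154.] [ 55. 121.] long axis deg 90.0 [151.  81. 152.] [232. 156.]
[469. 260.] [128.  54.] long axis deg 87.3 [100. 125. 129.] [200. 243.]
[610. 289.] [130.  52.] long axis deg 59.3 [186. 199. 211.] [193. 203.]
[320. 233.] [125.  45.] long axis deg 64.2 [180. 102. 180.] [207. 287.]
[635.  82.] [ 51. 118.] long axis deg 94.4 [ 98. 109. 132.] [252. 196.]
```

The keeper is open at about 1.6 rad. Next I move over the cartons for a wrist measurement.

```bash
python3 -m jog '[{"offset":[0.2,-0.03,-0.1],"angular":[0,0,0],"grip":1},{"offset":[0.97,-0.2,-0.15],"angular":[0,0,0],"grip":1},{"offset":[0.97,-0.2,-0.15],"angular":[0,0,0],"grip":1},{"offset":[0.97,-0.2,-0.15],"angular":[0,0,0],"grip":1},{"offset":[0.97,-0.2,-0.15],"angular":[0,0,0],"grip":1},{"offset":[0.97,-0.2,-0.15],"angular":[0,0,0],"grip":1},{"offset":[0.97,-0.2,-0.15],"angular":[0,0,0],"grip":1},{"offset":[0.97,-0.2,-0.15],"angular":[0,0,0],"grip":1},{"offset":[0.97,-0.2,-0.15],"angular":[0,0,0],"grip":1},{"offset":[0.97,-0.2,-0.15],"angular":[0,0,0],"grip":1},{"offset":[0.97,-0.2,-0.15],"angular":[0,0,0],"grip":1},{"offset":[0.97,-0.2,-0.15],"angular":[0,0,0],"grip":1}]'
python3 -m jog '[{"offset":[0,0,0],"angular":[0,0,0],"grip":1},{"offset":[0,0,0],"angular":[0,0,0],"grip":1},{"offset":[0,0,0],"angular":[0,0,0],"grip":1}]' >/dev/null
cat >> h.py <<'E'
def cartons(name="wrist",save=None,z=.044):
    i=camera_info(name);im=capture(name)
    if save: cv2.imwrite(f"pics/{save}.png",im)
    for d in spot_point("carton1",name):
        if d['p']>.2:
            w=c2w(i,d['xyz']);print('spot',w.round(4),w2pix(i,w).round())
    for d in cut_out("carton1",name):
        if d['p']>.2:
            a,b,t,c=rect(i,d['region'],z); col=im[d['region']].mean(0)
            print('cut top-plane',np.round(a),np.round(b),'closing deg',round((t+90 if b[0]>b[1] else t)%180,1),col.round(),c.round())
E
python3 - <<'E'
from h import *
st();cartons(save="w2")
E
```

```text
time: 8.73
eef_pos: [0.5377, 0.1545, 0.4605]
orientation: [0.0, 0.699, 0.715, -0.001]
force: [1.3, 0.4, -0.6]
gripper_width: 0.0869
finger_force: 0.0
t 8.98 grasp [0.5389, 0.1525, 0.2963] yaw 1.4 F [-0.4, -1.6, -0.3] w 0.087 ff 0.0
spot [0.474  0.2585 0.0267] [221.  67.]
spot [0.499  0.0673 0.0269] [245. 236.]
spot [0.7827 0.16   0.0223] [492. 165.]
spot [0.6427 0.0808 0.0241] [365. 228.]
spot [0.323  0.2332 0.021 ] [83. 88.]
spot [0.6129 0.2937 0.0233] [354.  34.]
cut top-plane [610. 285.] [107.  46.] closing deg 152.3 [226. 229. 232.] [356.  41.]
cut top-plane [333. 234.] [121.  61.] closing deg 155.8 [157.  77. 146.] [81. 83.]
cut top-plane [640.  87.] [ 51. 129.] closing deg 6.2 [72. 78. 85.] [364. 223.]
cut top-plane [774. 158.] [122.  68.] closing deg 179.4 [147.  69. 138.] [497. 165.]
cut top-plane [498.  74.] [129.  53.] closing deg 133.1 [ 19.  96. 186.] [245. 235.]
cut top-plane [476. 260.] [118.  48.] closing deg 177.8 [116. 144. 123.] [220.  60.]
```

View pics/w2.png

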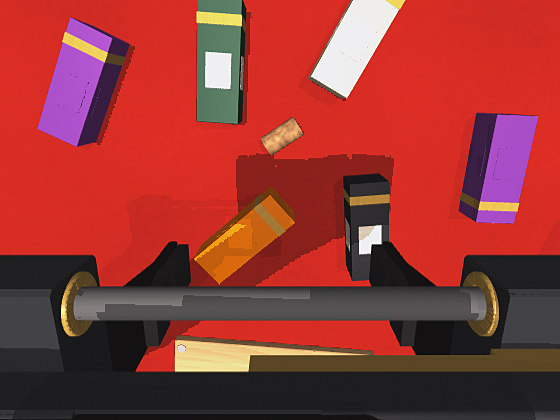

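The wrist picture shows green (220,65), cream (355,40) and black (366,225) all lying flat and clear to grasp. I take black first.

```bash
python3 - <<'E'
from h import *
cmd([.640,.082,.1],5);cmd([.640,.082,.028],5)
E
```

```text
offset [-0.1422, 0.1982, 0.3928] ang [-0.0008, 0.0007, -0.0422] mm [-71.1, 99.1, 196.4] deg [-0.1, 0.1, -3.8] j7 -0.58
offset [-0.142, 0.1984, 0.5368] ang [-0.0008, 0.0007, -0.0422] mm [-71.0, 99.2, 268.4] deg [-0.1, 0.1, -3.8] j7 -0.58
```

```bash
python3 -m jog '[{"offset":[-0.142,0.198,0.1],"angular":[0,0,-0.042],"grip":1},{"offset":[-0.142,0.198,0.2],"angular":[0,0,-0.042],"grip":1},{"offset":[-0.142,0.198,0.3],"angular":[0,0,-0.042],"grip":1},{"offset":[-0.142,0.198,0.38],"angular":[0,0,-0.042],"grip":1},{"offset":[-0.142,0.198,0.39],"angular":[0,0,-0.042],"grip":1},{"offset":[-0.142,0.198,0.39],"angular":[0,0,-0.042],"grip":1},{"offset":[-0.142,0.198,0.44],"angular":[0,0,-0.042],"grip":1},{"offset":[-0.142,0.198,0.5],"angular":[0,0,-0.042],"grip":1},{"offset":[-0.142,0.198,0.535],"angular":[0,0,-0.042],"grip":1},{"offset":[-0.142,0.198,0.535],"angular":[0,0,-0.042],"grip":1},{"offset":[-0.142,0.198,0.535],"angular":[0,0,-0.042],"grip":-1},{"offset":[-0.142,0.198,0.535],"angular":[0,0,-0.042],"grip":-1}]' 20
python3 -m jog '[{"offset":[0,0,0],"angular":[0,0,0],"grip":-1},{"offset":[0,0,0],"angular":[0,0,0],"grip":-1},{"offset":[0,0,0],"angular":[0,0,0],"grip":-1},{"offset":[0,0,0],"angular":[0,0,0],"grip":-1},{"offset":[0,0,0],"angular":[0,0,0],"grip":-1},{"offset":[0,0,0],"angular":[0,0,0],"grip":-1},{"offset":[0,0,0],"angular":[0,0,0],"grip":-1},{"offset":[0,0,-0.05],"angular":[0,0,0],"grip":-1},{"offset":[0,0,-0.12],"angular":[0,0,0],"grip":-1},{"offset":[0,0,-0.2],"angular":[0,0,0],"grip":-1},{"offset":[0,0,-0.2],"angular":[0,0,0],"grip":-1}]' 25
python3 - <<'E'
from h import *
st()
for z in (.1,.042): cmd(np.r_[jig(30,0),z],-3.4)
E
```

```text
time: 10.13
eef_pos: [0.6405, 0.0843, 0.195]
orientation: [0.001, 0.675, 0.738, 0.001]
force: [1.0, 0.5, 1.0]
gripper_width: 0.0802
finger_force: 0.0
time: 11.05
eef_pos: [0.6417, 0.0865, 0.3013]
orientation: [0.003, 0.674, 0.738, 0.005]
force: [1.7, 1.4, -0.6]
gripper_width: 0.0434
finger_force: 25.0
t 11.05 grasp [0.6417, 0.0865, 0.1373] yaw 5.2 F [1.7, 1.4, -0.6] w 0.0434 ff 25.0
offset [-0.5327, -0.1754, 0.0714] ang [0.0076, -0.0018, 0.0956] mm [-266.3, -87.7, 35.7] deg [0.7, -0.2, 8.6] j7 -0.5
offset [-0.5329, -0.1768, 0.1874] ang [0.0076, -0.0018, 0.0956] mm [-266.4, -88.4, 93.7] deg [0.7, -0.2, 8.6] j7 -0.5
```

```bash
python3 -m jog '[{"offset":[-0.08,-0.03,0],"angular":[0,0,0.096],"grip":-1},{"offset":[-0.16,-0.053,0],"angular":[0,0,0.096],"grip":-1},{"offset":[-0.24,-0.08,0],"angular":[0,0,0.096],"grip":-1},{"offset":[-0.32,-0.105,0],"angular":[0,0,0.096],"grip":-1},{"offset":[-0.4,-0.13,0],"angular":[0,0,0.096],"grip":-1},{"offset":[-0.47,-0.156,0],"angular":[0,0,0.096],"grip":-1},{"offset":[-0.52,-0.172,0],"angular":[0,0,0.096],"grip":-1},{"offset":[-0.533,-0.176,0],"angular":[0,0,0.096],"grip":-1},{"offset":[-0.533,-0.176,0.03],"angular":[0,0,0.096],"grip":-1},{"offset":[-0.533,-0.176,0.08],"angular":[0,0,0.096],"grip":-1},{"offset":[-0.533,-0.176,0.11],"angular":[0,0,0.096],"grip":-1},{"offset":[-0.533,-0.176,0.11],"angular":[0,0,0.096],"grip":-1}]'
python3 - <<'E'
from h import *
st();cmd(np.r_[jig(30,0),.043],-3.4);cartons(z=.098,save="w3")
E
```

```text
time: 12.05
eef_pos: [0.5745, -0.1879, 0.2351]
orientation: [-0.003, 0.728, 0.686, -0.002]
force: [-1.3, -0.0, -1.4]
gripper_width: 0.0435
finger_force: 25.0
t 12.05 grasp [0.5745, -0.1879, 0.0711] yaw 176.6 F [-1.3, -0.0, -1.4] w 0.0435 ff 25.0
offset [0.0031, 0.0091, 0.0561] ang [-0.0047, -0.0012, 0.0] mm [1.5, 4.5, 28.1] deg [-0.4, -0.1, 0.0] j7 -0.23
spot [ 0.5733 -0.1907  0.0615] [280. 279.]
cut top-plane [ 576. -149.] [50. 40.] closing deg 176.9 [61. 77. 87.] [279. 217.]
```

```bash
python3 -m jog '[{"offset":[0.003,0.005,0.03],"angular":[-0.004,0,0],"grip":-1},{"offset":[0.003,0.005,0.045],"angular":[-0.004,0,0],"grip":-1},{"offset":[0.003,0.005,0.05],"angular":[-0.004,0,0],"grip":-1},{"offset":[-0.005,0.005,0.052],"angular":[-0.004,0,0],"grip":-1},{"offset":[-0.013,0.005,0.052],"angular":[-0.004,0,0],"grip":-1},{"offset":[-0.013,0.005,0.052],"angular":[-0.004,0,0],"grip":-1},{"offset":[-0.013,0.005,0.052],"angular":[-0.004,0,0],"grip":-1}]'
python3 - <<'E'
from h import *
st();s=get_state();print(w2j(s['eef_pos']))
E
```

```text
time: 12.78
eef_pos: [0.5785, -0.196, 0.2134]
orientation: [0.003, 0.728, 0.685, 0.002]
force: [0.5, -0.2, -2.1]
gripper_width: 0.0439
finger_force: 25.0
t 12.78 grasp [0.5785, -0.196, 0.0494] yaw 176.5 F [0.5, -0.2, -2.1] w 0.0439 ff 25.0
[30.11036153 -9.39473248]
```

```bash
python3 -m jog '[{"offset":[0,0,0.004],"angular":[0,0,0],"grip":-1},{"offset":[0,0,0.008],"angular":[0,0,0],"grip":-1},{"offset":[-0.006,0,0.009],"angular":[0,0,0],"grip":-1},{"offset":[-0.01,0,0.009],"angular":[0,0,0],"grip":-1},{"offset":[-0.014,0,0.009],"angular":[0,0,0],"grip":-1},{"offset":[-0.014,0,0.009],"angular":[0,0,0],"grip":-1}]'
python3 - <<'E'
from h import *
st();s=get_state();print(w2j(s['eef_pos']))
E
```

```text
time: 13.28
eef_pos: [0.5783, -0.2016, 0.2085]
orientation: [0.002, 0.728, 0.686, 0.003]
force: [0.7, 3.4, -1.0]
gripper_width: 0.0438
finger_force: 25.0
t 13.28 grasp [0.5783, -0.2016, 0.0445] yaw 176.6 F [0.7, 3.4, -1.0] w 0.0438 ff 25.0
[ 30.20444151 -15.02898957]
```

```bash
python3 -m jog '[{"offset":[-0.002,0,0.005],"angular":[0,0,0],"grip":-1},{"offset":[-0.002,0,0.005],"angular":[0,0,0],"grip":0.45},{"offset":[-0.002,0,0.005],"angular":[0,0,0],"grip":0.45},{"offset":[0,0,0.004],"angular":[0,0,0],"grip":0.45},{"offset":[0,0,0.004],"angular":[0,0,0],"grip":0.45},{"offset":[0,0,-0.04],"angular":[0,0,0],"grip":0.45},{"offset":[0,0,-0.12],"angular":[0,0,0],"grip":0.45},{"offset":[0,-0.05,-0.13],"angular":[0,0,0],"grip":-1},{"offset":[0,-0.1,-0.13],"angular":[0,0,0],"grip":-1},{"offset":[0,-0.1,-0.13],"angular":[0,0,0],"grip":-1},{"offset":[0,-0.1,-0.13],"angular":[0,0,0],"grip":-1},{"offset":[0,-0.1,-0.13],"angular":[0,0,0],"grip":-1}]'
python3 -m jog '[{"offset":[0,0,0],"angular":[0,0,0],"grip":-1},{"offset":[0,0,0],"angular":[0,0,0],"grip":-1},{"offset":[0,0,0],"angular":[0,0,0],"grip":-1},{"offset":[0,0,0],"angular":[0,0,0],"grip":-1}]' 
python3 - <<'E'
from h import *
st();s=get_state();print(w2j(s['eef_pos']));cartons(save="w4",z=.056)
for x in (-20,0,15,25):cmd(np.r_[jig(x,-15),.036],-3.4)
E
```

```text
time: 14.28
eef_pos: [0.528, -0.1996, 0.2731]
orientation: [0.003, 0.728, 0.685, 0.002]
force: [-0.0, 0.1, 0.2]
gripper_width: 0.0377
finger_force: 0.0
time: 14.62
eef_pos: [0.5281, -0.199, 0.2728]
orientation: [0.002, 0.728, 0.686, 0.002]
force: [-0.3, 0.7, 0.5]
gripper_width: 0.0107
finger_force: 0.0
t 14.62 grasp [0.5281, -0.199, 0.1088] yaw 176.6 F [-0.3, 0.7, 0.5] w 0.0107 ff 0.0
[-20.00567883 -15.45347764]
spot [ 0.5824 -0.2004  0.0348] [363. 223.]
cut top-plane [ 579. -175.] [74. 50.] closing deg 176.0 [62. 76. 86.] [365. 189.]
offset [0.001, -0.0004, 0.1458] ang [0.004, -0.0001, -0.0003] mm [0.5, -0.2, 72.9] deg [0.4, -0.0, -0.0] j7 -0.17
offset [0.001, 0.0396, 0.1461] ang [0.004, -0.0001, -0.0003] mm [0.5, 19.8, 73.0] deg [0.4, -0.0, -0.0] j7 -0.17
offset [0.001, 0.0696, 0.1463] ang [0.004, -0.0001, -0.0003] mm [0.5, 34.8, 73.1] deg [0.4, -0.0, -0.0] j7 -0.17
offset [0.001, 0.0896, 0.1464] ang [0.004, -0.0001, -0.0003] mm [0.5, 44.8, 73.2] deg [0.4, -0.0, -0.0] j7 -0.17
```

View pics/w4.png

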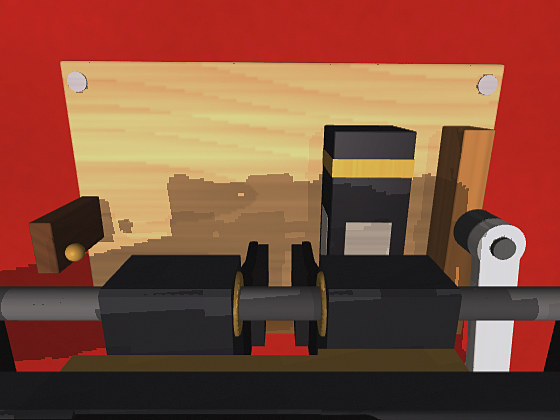

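The black carton lies flat on the bed at (365,200), with a gap of about 30 mm to the row stop. I push it to the stop.

```bash
python3 -m jog '[{"offset":[0,0,0.07],"angular":[0.004,0,0],"grip":-1},{"offset":[0,0,0.14],"angular":[0.004,0,0],"grip":-1},{"offset":[0,0,0.144],"angular":[0.004,0,0],"grip":-1},{"offset":[0,0.02,0.144],"angular":[0.004,0,0],"grip":-1},{"offset":[0,0.035,0.144],"angular":[0.004,0,0],"grip":-1},{"offset":[0,0.05,0.144],"angular":[0.004,0,0],"grip":-1},{"offset":[0,0.06,0.144],"angular":[0.004,0,0],"grip":-1},{"offset":[0,0.07,0.144],"angular":[0.004,0,0],"grip":-1},{"offset":[0,0.08,0.144],"angular":[0.004,0,0],"grip":-1},{"offset":[0,0.08,0.144],"angular":[0.004,0,0],"grip":-1}]'
python3 - <<'E'
from h import *
st();s=get_state();print(w2j(s['eef_pos']))
E
```

```text
time: 15.6
eef_pos: [0.5693, -0.2016, 0.2021]
orientation: [0.001, 0.728, 0.686, 0.001]
force: [0.7, 1.0, 0.1]
gripper_width: 0.0007
finger_force: 0.0
t 15.6 grasp [0.5693, -0.2016, 0.0381] yaw 176.6 F [0.7, 1.0, 0.1] w 0.0007 ff 0.0
[ 21.23864665 -15.59875303]
```

```bash
python3 -m jog '[{"offset":[0,0.006,0],"angular":[0,0,0],"grip":-1},{"offset":[0,0.01,0],"angular":[0,0,0],"grip":-1},{"offset":[0,0.012,0],"angular":[0,0,0],"grip":-1},{"offset":[0,0.012,0],"angular":[0,0,0],"grip":-1},{"offset":[0,0.012,0],"angular":[0,0,0],"grip":-1}]'
python3 - <<'E'
from h import *
st();s=get_state();print(w2j(s['eef_pos']))
E
```

```text
time: 16.02
eef_pos: [0.574, -0.202, 0.2013]
orientation: [0.0, 0.728, 0.686, 0.0]
force: [-1.3, 0.4, 1.6]
gripper_width: 0.0005
finger_force: 0.8
t 16.02 grasp [0.574, -0.202, 0.0373] yaw 176.6 F [-1.3, 0.4, 1.6] w 0.0005 ff 0.8
[ 26.0208324  -15.72809952]
```

```bash
python3 -m jog '[{"offset":[0,0.004,0],"angular":[0,0,0],"grip":-1},{"offset":[0,0.008,0],"angular":[0,0,0],"grip":-1},{"offset":[0,0.008,0],"angular":[0,0,0],"grip":-1},{"offset":[0,0.008,0],"angular":[0,0,0],"grip":-1}]'
python3 - <<'E'
from h import *
st();s=get_state();print(w2j(s['eef_pos']))
E
```

```text
time: 16.35
eef_pos: [0.5775, -0.2022, 0.2011]
orientation: [-0.001, 0.728, 0.685, -0.001]
force: [-4.8, 0.3, 4.2]
gripper_width: 0.0004
finger_force: 2.9
t 16.35 grasp [0.5775, -0.2022, 0.0371] yaw 176.5 F [-4.8, 0.3, 4.2] w 0.0004 ff 2.9
[ 29.44351374 -15.64515342]
```

```bash
python3 -m jog '[{"offset":[0,0.004,0],"angular":[0,0,0],"grip":-1},{"offset":[0,0.006,0],"angular":[0,0,0],"grip":-1},{"offset":[0,0.006,0],"angular":[0,0,0],"grip":-1},{"offset":[0,0.006,0],"angular":[0,0,0],"grip":-1}]'
python3 - <<'E'
from h import *
st();s=get_state();print(w2j(s['eef_pos']))
E
python3 -m jog '[{"offset":[0,-0.02,0],"angular":[0,0,0],"grip":-1},{"offset":[0,-0.04,-0.08],"angular":[0,0,0],"grip":-1},{"offset":[0,-0.12,-0.16],"angular":[0,0,0],"grip":0},{"offset":[0,-0.2,-0.2],"angular":[0,0,0],"grip":1},{"offset":[0,-0.24,-0.22],"angular":[0,0,0],"grip":1},{"offset":[0,-0.24,-0.22],"angular":[0,0,0],"grip":1},{"offset":[0,-0.24,-0.22],"angular":[0,0,0],"grip":1}]'
python3 - <<'E'
from h import *
st();i=camera_info("wrist");cartons(save="w5",z=.056)
i=camera_info("top");im=capture("top")
for d in spot_point("carton1","top"):
    if d['p']>.2: print('top',c2w(i,d['xyz']).round(4),w2j(c2w(i,d['xyz'])).round())
E
```

```text
time: 16.68
eef_pos: [0.5786, -0.2021, 0.2011]
orientation: [-0.003, 0.728, 0.685, -0.004]
force: [-11.7, 0.1, 11.9]
gripper_width: 0.0004
finger_force: 7.3
t 16.68 grasp [0.5786, -0.2021, 0.0371] yaw 176.5 F [-11.7, 0.1, 11.9] w 0.0004 ff 7.3
[ 30.57899069 -15.53743768]
time: 17.27
eef_pos: [0.4605, -0.1956, 0.3124]
orientation: [0.002, 0.729, 0.685, 0.0]
force: [0.4, 0.3, 0.5]
gripper_width: 0.0261
finger_force: 0.0
t 17.27 grasp [0.4605, -0.1956, 0.1484] yaw 176.5 F [0.4, 0.3, 0.5] w 0.0261 ff 0.0
spot [ 0.6127 -0.2044  0.0322] [485. 205.]
cut top-plane [ 602. -199.] [117.  64.] closing deg 175.6 [69. 75. 82.] [493. 193.]
top [0.4692 0.2537 0.0183] [-106.  433.]
top [0.4946 0.0623 0.0202] [-69. 243.]
top [0.7881 0.1594 0.0196] [218. 358.]
top [ 0.6079 -0.2051  0.0318] [ 60. -17.]
top [0.3191 0.2356 0.0247] [-254.  406.]
top [0.6112 0.2898 0.0204] [ 34. 477.]
```

View pics/w5.png

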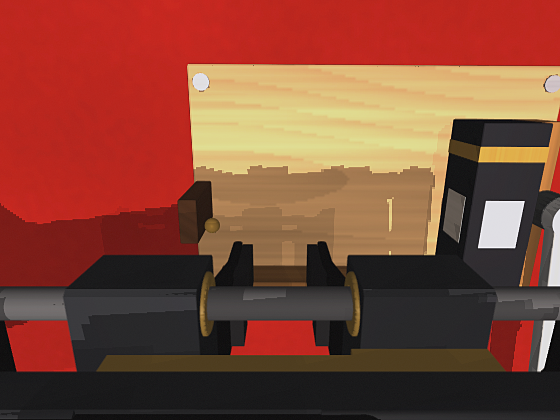

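Black is against the stop, at about (500,200), and square. Next is green.

```bash
python3 - <<'E'
from h import *
cmd([.472,.257,.12],178);cmd([.472,.257,.028],178)
E
```

```text
offset [0.9036, -0.0341, 0.0545] ang [0.0001, -0.0008, -0.0155] mm [451.8, -17.1, 27.2] deg [0.0, -0.1, -1.4] j7 -0.08
offset [0.9034, -0.0341, 0.2385] ang [0.0001, -0.0008, -0.0155] mm [451.7, -17.1, 119.2] deg [0.0, -0.1, -1.4] j7 -0.08
```

```bash
python3 -m jog '[{"offset":[0.9,-0.034,0],"angular":[0,0,-0.016],"grip":1},{"offset":[0.9,-0.034,0],"angular":[0,0,-0.016],"grip":1},{"offset":[0.9,-0.034,0],"angular":[0,0,-0.016],"grip":1},{"offset":[0.9,-0.034,0],"angular":[0,0,-0.016],"grip":1},{"offset":[0.9,-0.034,0],"angular":[0,0,-0.016],"grip":1},{"offset":[0.9,-0.034,0],"angular":[0,0,-0.016],"grip":1},{"offset":[0.9,-0.034,0],"angular":[0,0,-0.016],"grip":1},{"offset":[0.9,-0.034,0],"angular":[0,0,-0.016],"grip":1},{"offset":[0.9,-0.034,0],"angular":[0,0,-0.016],"grip":1},{"offset":[0.9,-0.034,0],"angular":[0,0,-0.016],"grip":1},{"offset":[0.9,-0.034,0],"angular":[0,0,-0.016],"grip":1},{"offset":[0.9,-0.034,0.02],"angular":[0,0,-0.016],"grip":1}]'
python3 - <<'E'
from h import *
st();cartons();cmd([.472,.257,.1],178);cmd([.472,.257,.028],178)
E
```

```text
time: 18.52
eef_pos: [0.4704, 0.2642, 0.303]
orientation: [-0.003, 0.716, 0.699, 0.005]
force: [0.6, 1.5, 1.2]
gripper_width: 0.0869
finger_force: 0.0
t 18.52 grasp [0.4704, 0.2642, 0.139] yaw 178.6 F [0.6, 1.5, 1.2] w 0.0869 ff 0.0
spot [0.3213 0.2329 0.0225] [ 84. 254.]
spot [0.4718 0.2636 0.0252] [280. 212.]
spot [0.6146 0.2963 0.0245] [480. 163.]
cut top-plane [343. 264.] [85. 55.] closing deg 154.8 [139.  77. 141.] [ 95. 223.]
cut top-plane [475. 269.] [111.  45.] closing deg 177.9 [ 88. 117. 104.] [283. 207.]
cut top-plane [606. 298.] [121.  65.] closing deg 151.6 [168. 190. 201.] [485. 160.]
offset [0.0035, 0.0018, 0.0714] ang [-0.0019, 0.0009, 0.001] mm [1.8, 0.9, 35.7] deg [-0.2, 0.1, 0.1] j7 -1.02
offset [0.0037, 0.0023, 0.2154] ang [-0.0019, 0.0009, 0.001] mm [1.9, 1.1, 107.7] deg [-0.2, 0.1, 0.1] j7 -1.02
```

```bash
python3 -m jog '[{"offset":[0.008,0.003,0.06],"angular":[0,0,0],"grip":1},{"offset":[0.008,0.003,0.12],"angular":[0,0,0],"grip":1},{"offset":[0.008,0.003,0.17],"angular":[0,0,0],"grip":1},{"offset":[0.008,0.003,0.21],"angular":[0,0,0],"grip":1},{"offset":[0.008,0.003,0.216],"angular":[0,0,0],"grip":1},{"offset":[0.008,0.003,0.216],"angular":[0,0,0],"grip":-1},{"offset":[0.008,0.003,0.216],"angular":[0,0,0],"grip":-1},{"offset":[0.008,0.003,0.216],"angular":[0,0,0],"grip":-1},{"offset":[0.008,0.003,0.216],"angular":[0,0,0],"grip":-1},{"offset":[0.008,0.003,0.216],"angular":[0,0,0],"grip":-1},{"offset":[0.008,0.003,0.216],"angular":[0,0,0],"grip":-1},{"offset":[0.008,0.003,0.216],"angular":[0,0,0],"grip":-1}]' 25
python3 -m jog '[{"offset":[0,0,0],"angular":[0,0,0],"grip":-1},{"offset":[0,0,0],"angular":[0,0,0],"grip":-1},{"offset":[0,0,0],"angular":[0,0,0],"grip":-1}]' 25
python3 - <<'E'
from h import *
st()
for z in (.14,.044): cmd(np.r_[jig(-14,0),z],-3.4)
E
```

```text
time: 19.67
eef_pos: [0.4731, 0.259, 0.1937]
orientation: [0.0, 0.719, 0.695, 0.0]
force: [-0.6, 0.3, 0.7]
gripper_width: 0.0481
finger_force: 0.0
time: 19.92
eef_pos: [0.4731, 0.2591, 0.1936]
orientation: [0.0, 0.719, 0.695, 0.0]
force: [-0.1, -1.2, 3.9]
gripper_width: 0.0438
finger_force: 25.0
t 19.92 grasp [0.4731, 0.2591, 0.0296] yaw 178.0 F [-0.1, -1.2, 3.9] w 0.0438 ff 25.0
offset [-0.8812, 0.1549, -0.2206] ang [0.0003, 0.0001, 0.0155] mm [-440.6, 77.5, -110.3] deg [0.0, 0.0, 1.4] j7 -1.16
offset [-0.8812, 0.1548, -0.0286] ang [0.0003, 0.0001, 0.0155] mm [-440.6, 77.4, -14.3] deg [0.0, 0.0, 1.4] j7 -1.16
```

```bash
python3 -m jog '[{"offset":[0,0,-0.07],"angular":[0,0,0],"grip":-1},{"offset":[0,0,-0.14],"angular":[0,0,0],"grip":-1},{"offset":[-0.05,0.01,-0.2],"angular":[0,0,0.015],"grip":-1},{"offset":[-0.13,0.02,-0.22],"angular":[0,0,0.015],"grip":-1},{"offset":[-0.21,0.035,-0.22],"angular":[0,0,0.015],"grip":-1},{"offset":[-0.29,0.05,-0.22],"angular":[0,0,0.015],"grip":-1},{"offset":[-0.37,0.065,-0.22],"angular":[0,0,0.015],"grip":-1},{"offset":[-0.45,0.08,-0.22],"angular":[0,0,0.015],"grip":-1},{"offset":[-0.53,0.094,-0.22],"angular":[0,0,0.015],"grip":-1},{"offset":[-0.6,0.106,-0.22],"angular":[0,0,0.015],"grip":-1},{"offset":[-0.66,0.117,-0.22],"angular":[0,0,0.015],"grip":-1},{"offset":[-0.7,0.124,-0.22],"angular":[0,0,0.015],"grip":-1}]' 25
python3 - <<'E'
from h import *
st()
for z in (.13,.05): cmd(np.r_[jig(-14,0),z],-3.4)
E
```

```text
time: 20.92
eef_pos: [0.5224, -0.0971, 0.3025]
orientation: [0.0, 0.729, 0.684, -0.001]
force: [1.1, 0.3, -2.2]
gripper_width: 0.0437
finger_force: 25.0
t 20.92 grasp [0.5224, -0.0971, 0.1385] yaw 176.4 F [1.1, 0.3, -2.2] w 0.0437 ff 25.0
offset [-0.1717, 0.0362, 0.0172] ang [-0.0008, 0.0009, -0.0024] mm [-85.9, 18.1, 8.6] deg [-0.1, 0.1, -0.2] j7 -0.34
offset [-0.1715, 0.0364, 0.1772] ang [-0.0008, 0.0009, -0.0024] mm [-85.7, 18.2, 88.6] deg [-0.1, 0.1, -0.2] j7 -0.34
```

```bash
python3 -m jog '[{"offset":[-0.08,0.02,0.01],"angular":[0,0,0],"grip":-1},{"offset":[-0.15,0.036,0.02],"angular":[0,0,0],"grip":-1},{"offset":[-0.172,0.036,0.05],"angular":[0,0,0],"grip":-1},{"offset":[-0.172,0.036,0.1],"angular":[0,0,0],"grip":-1},{"offset":[-0.172,0.036,0.15],"angular":[0,0,0],"grip":-1},{"offset":[-0.172,0.036,0.178],"angular":[0,0,0],"grip":-1},{"offset":[-0.18,0.036,0.186],"angular":[0,0,0],"grip":-1},{"offset":[-0.188,0.036,0.186],"angular":[0,0,0],"grip":-1},{"offset":[-0.188,0.036,0.186],"angular":[0,0,0],"grip":-1},{"offset":[-0.188,0.036,0.186],"angular":[0,0,0],"grip":-1}]' 25
python3 - <<'E'
from h import *
st();s=get_state();print(w2j(s['eef_pos']));cartons(z=.056)
E
```

```text
time: 21.75
eef_pos: [0.5358, -0.1882, 0.2115]
orientation: [0.001, 0.728, 0.686, 0.001]
force: [0.6, -0.7, -1.2]
gripper_width: 0.0437
finger_force: 25.0
t 21.75 grasp [0.5358, -0.1882, 0.0475] yaw 176.6 F [0.6, -0.7, -1.2] w 0.0437 ff 25.0
[-12.94845088  -4.13662776]
spot [ 0.5372 -0.1894  0.0405] [281. 277.]
cut top-plane [ 538. -154.] [63. 47.] closing deg 176.6 [68. 96. 87.] [280. 209.]
cut top-plane [ 608. -159.] [45. 59.] closing deg 82.9 [38. 50. 60.] [459. 211.]
```

```bash
python3 -m jog '[{"offset":[-0.008,0,0.004],"angular":[0,0,0],"grip":-1},{"offset":[-0.016,0,0.006],"angular":[0,0,0],"grip":-1},{"offset":[-0.022,0,0.006],"angular":[0,0,0],"grip":-1},{"offset":[-0.026,0,0.006],"angular":[0,0,0],"grip":-1},{"offset":[-0.026,0,0.006],"angular":[0,0,0],"grip":-1}]' 25
python3 - <<'E'
from h import *
st();s=get_state();print(w2j(s['eef_pos']))
E
```

```text
time: 22.32
eef_pos: [0.5343, -0.2011, 0.2072]
orientation: [-0.0, 0.728, 0.686, 0.0]
force: [0.1, 0.5, -1.6]
gripper_width: 0.0439
finger_force: 25.0
t 22.32 grasp [0.5343, -0.2011, 0.0432] yaw 176.6 F [0.1, 0.5, -1.6] w 0.0439 ff 25.0
[-13.71557683 -17.11162397]
```

```bash
python3 -m jog '[{"offset":[-0.004,0,0.001],"angular":[0,0,0],"grip":-1},{"offset":[-0.006,0,0.002],"angular":[0,0,0],"grip":-1},{"offset":[-0.006,0,0.002],"angular":[0,0,0],"grip":-1}]' 25
python3 - <<'E'
from h import *
st();s=get_state();print(w2j(s['eef_pos']))
E
```

```text
time: 22.57
eef_pos: [0.5344, -0.2016, 0.2065]
orientation: [-0.001, 0.727, 0.687, 0.001]
force: [-0.1, 5.6, 0.3]
gripper_width: 0.0439
finger_force: 25.0
t 22.57 grasp [0.5344, -0.2016, 0.0425] yaw 176.7 F [-0.1, 5.6, 0.3] w 0.0439 ff 25.0
[-13.53364208 -17.66495142]
```

```bash
python3 -m jog '[{"offset":[0,0,0],"angular":[0,0,0],"grip":0.45},{"offset":[0,0,0],"angular":[0,0,0],"grip":0.45},{"offset":[0.002,0,0],"angular":[0,0,0],"grip":0.45},{"offset":[0.004,0,0],"angular":[0,0,0],"grip":0.45},{"offset":[0.004,0,-0.04],"angular":[0,0,0],"grip":0.45},{"offset":[0.004,0,-0.12],"angular":[0,0,0],"grip":0.3},{"offset":[0.004,-0.05,-0.13],"angular":[0,0,0],"grip":-1},{"offset":[0.004,-0.1,-0.13],"angular":[0,0,0],"grip":-1},{"offset":[0.004,-0.1,-0.13],"angular":[0,0,0],"grip":-1},{"offset":[0.004,-0.1,-0.13],"angular":[0,0,0],"grip":-1},{"offset":[0.004,-0.1,-0.13],"angular":[0,0,0],"grip":-1},{"offset":[0.004,-0.1,-0.13],"angular":[0,0,0],"grip":-1}]'
python3 -m jog '[{"offset":[0,0,0],"angular":[0,0,0],"grip":-1},{"offset":[0,0,0],"angular":[0,0,0],"grip":-1},{"offset":[0,0,0],"angular":[0,0,0],"grip":-1},{"offset":[0,0,0],"angular":[0,0,0],"grip":-1},{"offset":[0,0,0.07],"angular":[0,0,0],"grip":-1},{"offset":[0,0,0.13],"angular":[0,0,0],"grip":-1},{"offset":[0,0,0.14],"angular":[0,0,0],"grip":-1},{"offset":[0,0.02,0.14],"angular":[0,0,0],"grip":-1}]' 
python3 - <<'E'
from h import *
st();s=get_state();print(w2j(s['eef_pos']));cartons(z=.056)
for x in (-45,-20,-14):cmd(np.r_[jig(x,-15),.036],-3.4)
E
```

```text
time: 23.57
eef_pos: [0.4853, -0.1991, 0.2714]
orientation: [0.0, 0.728, 0.686, 0.0]
force: [0.2, 0.2, -0.5]
gripper_width: 0.0247
finger_force: 0.0
time: 24.23
eef_pos: [0.4925, -0.1993, 0.1994]
orientation: [-0.003, 0.727, 0.686, -0.002]
force: [-1.9, 0.1, 0.4]
gripper_width: 0.0005
finger_force: 0.0
t 24.23 grasp [0.4925, -0.1993, 0.0354] yaw 176.7 F [-1.9, 0.1, 0.4] w 0.0005 ff 0.0
[-55.57836205 -17.81025673]
spot [ 0.6117 -0.2021  0.0339] [557. 274.]
cut top-plane [ 534. -163.] [56. 50.] closing deg 175.7 [51. 80. 73.] [398. 200.]
cut top-plane [ 582. -166.] [56. 31.] closing deg 176.9 [27. 31. 35.] [524. 214.]
offset [0.0053, 0.0134, 0.0059] ang [0.0026, 0.0002, 0.0008] mm [2.7, 6.7, 3.0] deg [0.2, 0.0, 0.1] j7 -0.26
offset [0.0052, 0.0634, 0.0061] ang [0.0026, 0.0002, 0.0008] mm [2.6, 31.7, 3.1] deg [0.2, 0.0, 0.1] j7 -0.26
offset [0.0052, 0.0754, 0.0062] ang [0.0026, 0.0002, 0.0008] mm [2.6, 37.7, 3.1] deg [0.2, 0.0, 0.1] j7 -0.26
```

```bash
python3 -m jog '[{"offset":[0.005,0.013,0],"angular":[0.002,0,0],"grip":-1},{"offset":[0.005,0.025,0],"angular":[0.002,0,0],"grip":-1},{"offset":[0.005,0.037,0],"angular":[0.002,0,0],"grip":-1},{"offset":[0.005,0.049,0],"angular":[0.002,0,0],"grip":-1},{"offset":[0.005,0.059,0],"angular":[0.002,0,0],"grip":-1},{"offset":[0.005,0.067,0],"angular":[0.002,0,0],"grip":-1},{"offset":[0.005,0.073,0],"angular":[0.002,0,0],"grip":-1},{"offset":[0.005,0.075,0],"angular":[0.002,0,0],"grip":-1},{"offset":[0.005,0.075,0],"angular":[0.002,0,0],"grip":-1}]' 
python3 - <<'E'
from h import *
st();s=get_state();print(w2j(s['eef_pos']))
E
```

```text
time: 25.13
eef_pos: [0.5323, -0.1992, 0.2012]
orientation: [-0.001, 0.727, 0.686, -0.001]
force: [0.5, -0.4, 0.7]
gripper_width: 0.0002
finger_force: 0.2
t 25.13 grasp [0.5323, -0.1992, 0.0372] yaw 176.7 F [0.5, -0.4, 0.7] w 0.0002 ff 0.2
[-15.8053145  -15.33612035]
```

```bash
python3 -m jog '[{"offset":[0,0.004,0],"angular":[0,0,0],"grip":-1},{"offset":[0,0.008,0],"angular":[0,0,0],"grip":-1},{"offset":[0,0.01,0],"angular":[0,0,0],"grip":-1},{"offset":[0,0.01,0],"angular":[0,0,0],"grip":-1}]' 
python3 - <<'E'
from h import *
st();s=get_state();print(w2j(s['eef_pos']))
E
```

```text
time: 25.47
eef_pos: [0.5349, -0.1991, 0.201]
orientation: [-0.004, 0.728, 0.686, -0.004]
force: [-11.1, 1.8, 9.9]
gripper_width: 0.0008
finger_force: 6.0
t 25.47 grasp [0.5349, -0.1991, 0.037] yaw 176.6 F [-11.1, 1.8, 9.9] w 0.0008 ff 6.0
[-13.25751866 -15.08039228]
```

Contact at -13.3 matches 30.6 - 44, so the row is closed so far. Now I go for the cream one.

```bash
python3 -m jog '[{"offset":[0,-0.02,0],"angular":[0,0,0],"grip":-1},{"offset":[0,-0.04,-0.08],"angular":[0,0,0],"grip":-1},{"offset":[0.03,-0.05,-0.16],"angular":[0,0,0],"grip":-1},{"offset":[0.11,-0.05,-0.22],"angular":[0,0,0],"grip":1},{"offset":[0.2,0,-0.25],"angular":[0,0,0],"grip":1},{"offset":[0.9,0.1,-0.25],"angular":[0,0,0.2],"grip":1},{"offset":[0.9,0.1,-0.25],"angular":[0,0,0.2],"grip":1},{"offset":[0.9,0.1,-0.25],"angular":[0,0,0.2],"grip":1},{"offset":[0.9,0.1,-0.25],"angular":[0,0,0.2],"grip":1},{"offset":[0.9,0.1,-0.25],"angular":[0,0,0.2],"grip":1},{"offset":[0.9,0.1,-0.25],"angular":[0,0,0.2],"grip":1},{"offset":[0.9,0.1,-0.25],"angular":[0,0,0.2],"grip":1}]'
python3 - <<'E'
from h import *
st();cartons()
for z in (.12,.028): cmd([.613,.294,z],152)
E
```

```text
time: 26.47
eef_pos: [0.5964, 0.1691, 0.3246]
orientation: [-0.001, 0.826, 0.564, -0.001]
force: [0.6, 0.2, 0.7]
gripper_width: 0.052
finger_force: 0.0
t 26.47 grasp [0.5964, 0.1691, 0.1606] yaw 158.6 F [0.6, 0.2, 0.7] w 0.052 ff 0.0
spot [0.5023 0.0704 0.0272] [222. 338.]
spot [0.6167 0.2962 0.0239] [241.  25.]
cut top-plane [774. 159.] [122.  63.] closing deg 178.1 [159.  73. 146.] [521. 116.]
cut top-plane [514.  80.] [32. 57.] closing deg 68.8 [ 16. 115. 194.] [227. 338.]
offset [0.24, -0.0541, 0.0828] ang [-0.002, -0.0017, 0.0788] mm [120.0, -27.0, 41.4] deg [-0.2, -0.2, 7.1] j7 -1.07
offset [0.2394, -0.0535, 0.2668] ang [-0.002, -0.0017, 0.0788] mm [119.7, -26.8, 133.4] deg [-0.2, -0.2, 7.1] j7 -1.07
```

```bash
python3 -m jog '[{"offset":[0.08,-0.02,0],"angular":[0,0,0.07],"grip":1},{"offset":[0.16,-0.04,0],"angular":[0,0,0.07],"grip":1},{"offset":[0.2,-0.054,0.03],"angular":[0,0,0.07],"grip":1},{"offset":[0.22,-0.054,0.06],"angular":[0,0,0.07],"grip":1},{"offset":[0.22,-0.054,0.06],"angular":[0,0,0.07],"grip":1},{"offset":[0.22,-0.054,0.06],"angular":[0,0,0.07],"grip":1}]'
python3 - <<'E'
from h import *
st();cartons(save="w6")
for z in (.12,.028): cmd([.614,.295,z],152)
E
```

```text
time: 27.12
eef_pos: [0.6112, 0.278, 0.2934]
orientation: [-0.0, 0.856, 0.517, -0.003]
force: [0.8, -0.8, -0.0]
gripper_width: 0.0868
finger_force: 0.0
t 27.12 grasp [0.6112, 0.278, 0.1294] yaw 152.3 F [0.8, -0.8, -0.0] w 0.0868 ff 0.0
spot [0.6152 0.2944 0.0245] [275. 187.]
cut top-plane [615. 294.] [120.  45.] closing deg 151.9 [168. 198. 214.] [276. 188.]
cut top-plane [757. 208.] [71. 37.] closing deg 164.4 [92. 38. 79.] [537. 204.]
offset [0.0332, -0.0126, 0.0227] ang [-0.0008, 0.0008, 0.0019] mm [16.6, -6.3, 11.3] deg [-0.1, 0.1, 0.2] j7 -1.33
offset [0.0334, -0.0124, 0.2067] ang [-0.0008, 0.0008, 0.0019] mm [16.7, -6.2, 103.3] deg [-0.1, 0.1, 0.2] j7 -1.33
```

View pics/w6.png

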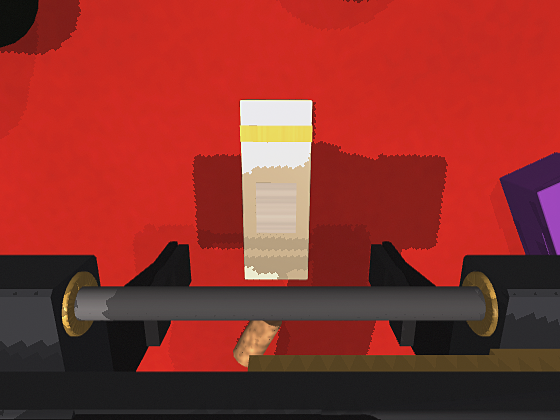

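The cream carton is centred between the fingers at (276,188). I grasp it there.

```bash
python3 -m jog '[{"offset":[0.033,-0.01,0.04],"angular":[0,0,0],"grip":1},{"offset":[0.033,-0.01,0.1],"angular":[0,0,0],"grip":1},{"offset":[0.033,-0.01,0.16],"angular":[0,0,0],"grip":1},{"offset":[0.033,-0.01,0.2],"angular":[0,0,0],"grip":1},{"offset":[0.033,-0.01,0.207],"angular":[0,0,0],"grip":1},{"offset":[0.033,-0.01,0.207],"angular":[0,0,0],"grip":-1},{"offset":[0.033,-0.01,0.207],"angular":[0,0,0],"grip":-1},{"offset":[0.033,-0.01,0.207],"angular":[0,0,0],"grip":-1},{"offset":[0.033,-0.01,0.207],"angular":[0,0,0],"grip":-1},{"offset":[0.033,-0.01,0.207],"angular":[0,0,0],"grip":-1},{"offset":[0.033,-0.01,0.207],"angular":[0,0,0],"grip":-1},{"offset":[0.033,-0.01,0.207],"angular":[0,0,0],"grip":-1}]' 25
python3 -m jog '[{"offset":[0,0,0],"angular":[0,0,0],"grip":-1},{"offset":[0,0,0],"angular":[0,0,0],"grip":-1},{"offset":[0,0,0],"angular":[0,0,0],"grip":-1},{"offset":[0,0,-0.07],"angular":[0,0,0],"grip":-1},{"offset":[0,0,-0.14],"angular":[0,0,0],"grip":-1},{"offset":[0,0,-0.21],"angular":[0,0,0],"grip":-1},{"offset":[0,0,-0.22],"angular":[0,0,0],"grip":-1},{"offset":[0,0,-0.22],"angular":[0,0,0],"grip":-1}]' 25
python3 - <<'E'
from h import *
st()
for y in (100,0): cmd(np.r_[jig(-58,y),.14],-3.4)
E
```

```text
time: 28.27
eef_pos: [0.6141, 0.2964, 0.1917]
orientation: [-0.001, 0.856, 0.518, -0.001]
force: [0.7, -0.9, 0.9]
gripper_width: 0.0481
finger_force: 0.7
time: 28.93
eef_pos: [0.6143, 0.2973, 0.3036]
orientation: [-0.001, 0.856, 0.518, 0.001]
force: [-0.1, -0.5, -1.7]
gripper_width: 0.044
finger_force: 25.0
t 28.93 grasp [0.6143, 0.2973, 0.1396] yaw 152.4 F [-0.1, -0.5, -1.7] w 0.044 ff 25.0
offset [-0.78, 0.1437, -0.0029] ang [-0.0001, -0.0017, -0.2693] mm [-390.0, 71.9, -1.4] deg [-0.0, -0.2, -24.2] j7 -1.34
offset [-0.9624, 0.2258, -0.0034] ang [-0.0001, -0.0017, -0.2693] mm [-481.2, 112.9, -1.7] deg [-0.0, -0.2, -24.2] j7 -1.34
```

```bash
python3 -m jog '[{"offset":[-0.08,0.015,0],"angular":[0,0,-0.03],"grip":-1},{"offset":[-0.16,0.03,0],"angular":[0,0,-0.07],"grip":-1},{"offset":[-0.24,0.045,0],"angular":[0,0,-0.11],"grip":-1},{"offset":[-0.32,0.06,0],"angular":[0,0,-0.15],"grip":-1},{"offset":[-0.4,0.074,0],"angular":[0,0,-0.19],"grip":-1},{"offset":[-0.48,0.09,0],"angular":[0,0,-0.23],"grip":-1},{"offset":[-0.56,0.103,0],"angular":[0,0,-0.27],"grip":-1},{"offset":[-0.64,0.12,0],"angular":[0,0,-0.27],"grip":-1},{"offset":[-0.7,0.13,0],"angular":[0,0,-0.27],"grip":-1},{"offset":[-0.75,0.14,0],"angular":[0,0,-0.27],"grip":-1},{"offset":[-0.78,0.144,0],"angular":[0,0,-0.27],"grip":-1},{"offset":[-0.78,0.144,0],"angular":[0,0,-0.27],"grip":-1}]'
python3 - <<'E'
from h import *
st()
for z in (.14,.048): cmd(np.r_[jig(-58,2),z],-3.4)
E
```

```text
time: 29.93
eef_pos: [0.4946, -0.0868, 0.2987]
orientation: [-0.003, 0.73, 0.684, -0.004]
force: [0.2, -0.0, -2.0]
gripper_width: 0.0437
finger_force: 25.0
t 29.93 grasp [0.4946, -0.0868, 0.1347] yaw 176.3 F [0.2, -0.0, -2.0] w 0.0437 ff 25.0
offset [-0.1852, 0.0052, -0.0103] ang [-0.0062, 0.001, -0.0039] mm [-92.6, 2.6, -5.1] deg [-0.6, 0.1, -0.3] j7 -0.37
offset [-0.1849, 0.007, 0.1737] ang [-0.0062, 0.001, -0.0039] mm [-92.4, 3.5, 86.9] deg [-0.6, 0.1, -0.3] j7 -0.37
```

```bash
python3 -m jog '[{"offset":[-0.08,0.003,0],"angular":[-0.004,0,-0.004],"grip":-1},{"offset":[-0.15,0.006,0],"angular":[-0.004,0,-0.004],"grip":-1},{"offset":[-0.185,0.006,0.02],"angular":[-0.004,0,-0.004],"grip":-1},{"offset":[-0.185,0.006,0.08],"angular":[-0.004,0,-0.004],"grip":-1},{"offset":[-0.185,0.006,0.14],"angular":[-0.004,0,-0.004],"grip":-1},{"offset":[-0.185,0.006,0.17],"angular":[-0.004,0,-0.004],"grip":-1},{"offset":[-0.19,0.006,0.178],"angular":[-0.004,0,-0.004],"grip":-1},{"offset":[-0.2,0.006,0.183],"angular":[-0.004,0,-0.004],"grip":-1},{"offset":[-0.2,0.006,0.183],"angular":[-0.004,0,-0.004],"grip":-1}]'
python3 - <<'E'
from h import *
st();s=get_state();print(w2j(s['eef_pos']));cartons(z=.056)
E
```

```text
time: 30.68
eef_pos: [0.494, -0.1829, 0.2094]
orientation: [0.001, 0.725, 0.688, 0.001]
force: [-0.1, -0.6, -1.4]
gripper_width: 0.0439
finger_force: 25.0
t 30.68 grasp [0.494, -0.1829, 0.0454] yaw 177.0 F [-0.1, -0.6, -1.4] w 0.0439 ff 25.0
[-54.99530604  -1.35447051]
spot [ 0.4932 -0.1846  0.0412] [277. 282.]
spot [ 5.499e-01 -1.861e-01 -2.000e-04] [379. 243.]
cut top-plane [ 592. -159.] [23. 55.] closing deg 9.0 [59. 66. 74.] [539. 217.]
cut top-plane [ 496. -150.] [57. 46.] closing deg 177.0 [117. 145. 160.] [279. 216.]
cut top-plane [ 564. -156.] [50. 58.] closing deg 86.9 [34. 54. 49.] [448. 219.]
```

```bash
python3 -m jog '[{"offset":[-0.01,-0.002,0.002],"angular":[0,0,0.004],"grip":-1},{"offset":[-0.018,-0.002,0.004],"angular":[0,0,0.004],"grip":-1},{"offset":[-0.024,-0.002,0.006],"angular":[0,0,0.004],"grip":-1},{"offset":[-0.028,-0.002,0.007],"angular":[0,0,0.004],"grip":-1},{"offset":[-0.028,-0.002,0.007],"angular":[0,0,0.004],"grip":-1}]'
python3 - <<'E'
from h import *
st();s=get_state();print(w2j(s['eef_pos']))
E
```

```text
time: 31.25
eef_pos: [0.4927, -0.1938, 0.207]
orientation: [0.0, 0.727, 0.686, 0.003]
force: [0.5, 8.0, 1.4]
gripper_width: 0.0437
finger_force: 25.0
t 31.25 grasp [0.4927, -0.1938, 0.043] yaw 176.7 F [0.5, 8.0, 1.4] w 0.0437 ff 25.0
[-55.68857668 -12.35677603]
```

```bash
python3 -m jog '[{"offset":[0.002,0,0.003],"angular":[0,0,0],"grip":-1},{"offset":[0.001,0,0.005],"angular":[0,0,0],"grip":-1},{"offset":[0,0,0.005],"angular":[0,0,0],"grip":-1},{"offset":[0,0,0.005],"angular":[0,0,0],"grip":0.45},{"offset":[0,0,0.005],"angular":[0,0,0],"grip":0.45},{"offset":[0.002,0,0.003],"angular":[0,0,0],"grip":0.45},{"offset":[0.003,0,0],"angular":[0,0,0],"grip":0.45},{"offset":[0.003,0,-0.04],"angular":[0,0,0],"grip":0.45},{"offset":[0.003,0,-0.12],"angular":[0,0,0],"grip":0.3},{"offset":[0.003,-0.05,-0.14],"angular":[0,0,0],"grip":-1},{"offset":[0.003,-0.1,-0.14],"angular":[0,0,0],"grip":-1},{"offset":[0.003,-0.1,-0.14],"angular":[0,0,0],"grip":-1}]'
python3 -m jog '[{"offset":[0,0,0],"angular":[0,0,0],"grip":-1},{"offset":[0,0,0],"angular":[0,0,0],"grip":-1},{"offset":[0,0,0],"angular":[0,0,0],"grip":-1},{"offset":[0,0,0],"angular":[0,0,0],"grip":-1},{"offset":[0,0,0],"angular":[0,0,0],"grip":-1},{"offset":[0,0,0],"angular":[0,0,0],"grip":-1},{"offset":[0,0,0],"angular":[0,0,0],"grip":-1}]'
python3 - <<'E'
from h import *
st();s=get_state();print(w2j(s['eef_pos']));cartons(z=.056,save="w7")
for x in (-106,-90,-60,-57):cmd(np.r_[jig(x,-15),.036],-3.4)
E
```

```text
time: 32.25
eef_pos: [0.4383, -0.192, 0.2765]
orientation: [0.0, 0.728, 0.686, -0.002]
force: [-1.1, 0.3, -1.1]
gripper_width: 0.0441
finger_force: 0.0
time: 32.83
eef_pos: [0.4424, -0.1918, 0.2761]
orientation: [0.001, 0.727, 0.686, 0.001]
force: [0.1, 0.4, -0.3]
gripper_width: 0.0023
finger_force: 0.0
t 32.83 grasp [0.4424, -0.1918, 0.1121] yaw 176.7 F [0.1, 0.4, -0.3] w 0.0023 ff 0.0
[-106.02207159  -13.32784287]
spot [ 0.6116 -0.2023  0.0321] [541. 223.]
spot [ 0.5685 -0.2     0.0345] [476. 225.]
spot [ 0.4955 -0.1944  0.0356] [362. 224.]
cut top-plane [ 592. -188.] [23. 95.] closing deg 8.7 [ 92.  94. 100.] [548. 213.]
cut top-plane [ 493. -169.] [75. 50.] closing deg 176.6 [141. 173. 190.] [364. 190.]
cut top-plane [ 560. -183.] [95. 63.] closing deg 176.6 [73. 93. 81.] [484. 202.]
offset [-0.0033, -0.0001, 0.1524] ang [0.002, -0.0001, 0.0006] mm [-1.6, -0.1, 76.2] deg [0.2, -0.0, 0.1] j7 -0.15
offset [-0.0033, 0.0319, 0.1525] ang [0.002, -0.0001, 0.0006] mm [-1.6, 15.9, 76.3] deg [0.2, -0.0, 0.1] j7 -0.15
offset [-0.0034, 0.0919, 0.1527] ang [0.002, -0.0001, 0.0006] mm [-1.7, 45.9, 76.3] deg [0.2, -0.0, 0.1] j7 -0.15
offset [-0.0034, 0.0979, 0.1527] ang [0.002, -0.0001, 0.0006] mm [-1.7, 48.9, 76.4] deg [0.2, -0.0, 0.1] j7 -0.15
```

View pics/w7.png

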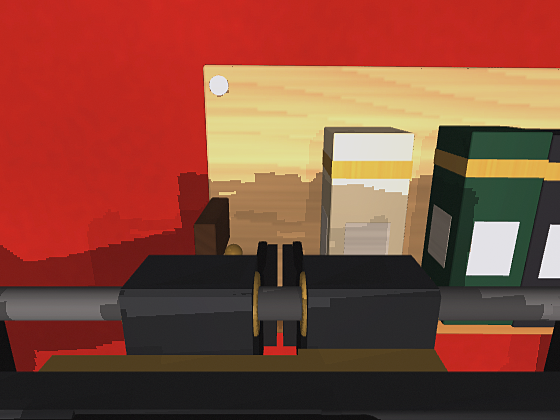

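Cream lies flat at (365,195), with green and black closed up beyond it. I push it into the row.

```bash
python3 -m jog '[{"offset":[-0.003,0,0.07],"angular":[0,0,0],"grip":-1},{"offset":[-0.003,0,0.14],"angular":[0,0,0],"grip":-1},{"offset":[-0.003,0,0.15],"angular":[0,0,0],"grip":-1},{"offset":[-0.003,0.03,0.15],"angular":[0,0,0],"grip":-1},{"offset":[-0.003,0.045,0.15],"angular":[0,0,0],"grip":-1},{"offset":[-0.003,0.057,0.15],"angular":[0,0,0],"grip":-1},{"offset":[-0.003,0.069,0.15],"angular":[0,0,0],"grip":-1},{"offset":[-0.003,0.08,0.15],"angular":[0,0,0],"grip":-1},{"offset":[-0.003,0.09,0.15],"angular":[0,0,0],"grip":-1},{"offset":[-0.003,0.096,0.15],"angular":[0,0,0],"grip":-1},{"offset":[-0.003,0.098,0.15],"angular":[0,0,0],"grip":-1},{"offset":[-0.003,0.098,0.15],"angular":[0,0,0],"grip":-1}]'
python3 - <<'E'
from h import *
st();s=get_state();print(w2j(s['eef_pos']))
E
```

```text
time: 33.98
eef_pos: [0.4897, -0.1961, 0.2011]
orientation: [-0.001, 0.728, 0.686, -0.001]
force: [-6.3, 0.2, 4.6]
gripper_width: 0.0002
finger_force: 3.6
t 33.98 grasp [0.4897, -0.1961, 0.0371] yaw 176.6 F [-6.3, 0.2, 4.6] w 0.0002 ff 3.6
[-58.52787603 -14.83010863]
```

```bash
python3 -m jog '[{"offset":[0,0.004,0],"angular":[0,0,0],"grip":-1},{"offset":[0,0.004,0],"angular":[0,0,0],"grip":-1},{"offset":[0,-0.02,0],"angular":[0,0,0],"grip":-1},{"offset":[0,-0.04,-0.06],"angular":[0,0,0],"grip":-1},{"offset":[0,-0.04,-0.13],"angular":[0,0,0],"grip":-1},{"offset":[0.08,0,-0.15],"angular":[0,0,0],"grip":-1},{"offset":[0.16,0.067,-0.15],"angular":[0,0,0],"grip":-1},{"offset":[0.184,0.067,-0.14],"angular":[0,0,0],"grip":-1},{"offset":[0.184,0.067,-0.08],"angular":[0,0,0],"grip":-1},{"offset":[0.184,0.067,-0.02],"angular":[0,0,0],"grip":-1},{"offset":[0.184,0.067,0],"angular":[0,0,0],"grip":-1},{"offset":[0.184,0.067,0],"angular":[0,0,0],"grip":-1}]'
python3 - <<'E'
from h import *
st();s=get_state();print(w2j(s['eef_pos']));cartons(z=.056,save="w8")
for y in (58,52):cmd(np.r_[jig(-25,y),.036],-3.4)
E
```

```text
time: 34.98
eef_pos: [0.5291, -0.1066, 0.1994]
orientation: [-0.001, 0.727, 0.686, -0.0]
force: [0.5, -0.3, 0.2]
gripper_width: 0.0003
finger_force: 0.0
t 34.98 grasp [0.5291, -0.1066, 0.0354] yaw 176.7 F [0.5, -0.3, 0.2] w 0.0003 ff 0.0
[-24.463125    76.93231114]
cut top-plane [ 528. -124.] [ 6. 11.] closing deg 86.8 [ 83. 100. 113.] [279. 349.]
cut top-plane [ 610. -128.] [23. 46.] closing deg 86.8 [29. 27. 28.] [480. 350.]
cut top-plane [488.   1.] [2. 6.] closing deg 86.7 [ 16.  57. 112.] [123.   2.]
offset [-0.0379, -0.0043, 0.0055] ang [0.0035, 0.0, 0.0002] mm [-19.0, -2.1, 2.8] deg [0.3, 0.0, 0.0] j7 -0.46
offset [-0.0499, -0.0043, 0.0055] ang [0.0035, 0.0, 0.0002] mm [-25.0, -2.1, 2.8] deg [0.3, 0.0, 0.0] j7 -0.46
```

View pics/w8.png

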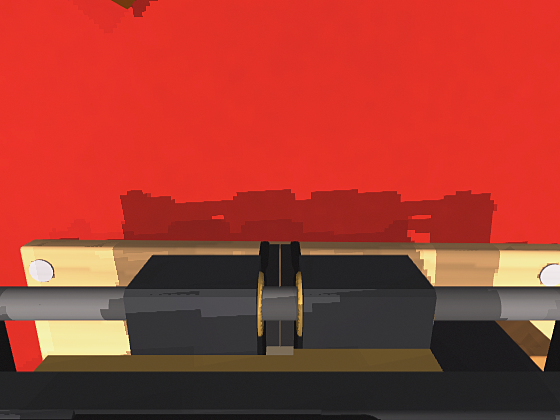

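The picture shows only the fingers standing behind the +y end of the cream carton, as planned. I push it gently towards the fence.

```bash
python3 -m jog '[{"offset":[-0.02,0,0],"angular":[0,0,0],"grip":-1},{"offset":[-0.034,0,0],"angular":[0,0,0],"grip":-1},{"offset":[-0.042,0,0],"angular":[0,0,0],"grip":-1},{"offset":[-0.046,0,0],"angular":[0,0,0],"grip":-1},{"offset":[-0.046,0,0],"angular":[0,0,0],"grip":-1}]'
python3 - <<'E'
from h import *
st();s=get_state();print(w2j(s['eef_pos']))
E
```

```text
time: 35.55
eef_pos: [0.529, -0.1284, 0.2027]
orientation: [0.001, 0.728, 0.686, 0.003]
force: [-0.0, 5.6, 3.5]
gripper_width: 0.0005
finger_force: 2.5
t 35.55 grasp [0.529, -0.1284, 0.0387] yaw 176.6 F [-0.0, 5.6, 3.5] w 0.0005 ff 2.5
[-23.27795043  55.11851825]
```

```bash
python3 -m jog '[{"offset":[-0.003,0,0],"angular":[0,0,0],"grip":-1},{"offset":[-0.003,0,0],"angular":[0,0,0],"grip":-1},{"offset":[0.025,0,0],"angular":[0,0,0],"grip":-1},{"offset":[0.03,0.05,0],"angular":[0,0,0],"grip":-1},{"offset":[0.03,0.086,0],"angular":[0,0,0],"grip":-1},{"offset":[0.03,0.086,0],"angular":[0,0,0],"grip":-1},{"offset":[0.015,0.086,0],"angular":[0,0,0],"grip":-1},{"offset":[0.005,0.086,0],"angular":[0,0,0],"grip":-1},{"offset":[0,0.086,0],"angular":[0,0,0],"grip":-1},{"offset":[-0.003,0.086,0],"angular":[0,0,0],"grip":-1},{"offset":[-0.003,0.086,0],"angular":[0,0,0],"grip":-1}]'
python3 - <<'E'
from h import *
st();s=get_state();print(w2j(s['eef_pos']))
E
```

```text
time: 36.47
eef_pos: [0.5709, -0.1315, 0.2019]
orientation: [-0.0, 0.727, 0.686, 0.003]
force: [1.4, 6.9, -1.1]
gripper_width: 0.0007
finger_force: 3.6
t 36.47 grasp [0.5709, -0.1315, 0.0379] yaw 176.7 F [1.4, 6.9, -1.1] w 0.0007 ff 3.6
[18.65597152 54.51144308]
```

Green is also against the fence at y = 54.5. Black is next.

```bash
python3 -m jog '[{"offset":[-0.002,0,0],"angular":[0,0,0],"grip":-1},{"offset":[0.025,0,0],"angular":[0,0,0],"grip":-1},{"offset":[0.03,0.05,0],"angular":[0,0,0],"grip":-1},{"offset":[0.03,0.086,0],"angular":[0,0,0],"grip":-1},{"offset":[0.03,0.086,0],"angular":[0,0,0],"grip":-1},{"offset":[0.015,0.086,0],"angular":[0,0,0],"grip":-1},{"offset":[0.005,0.086,0],"angular":[0,0,0],"grip":-1},{"offset":[0,0.086,0],"angular":[0,0,0],"grip":-1},{"offset":[-0.003,0.086,0],"angular":[0,0,0],"grip":-1},{"offset":[-0.003,0.086,0],"angular":[0,0,0],"grip":-1}]'
python3 - <<'E'
from h import *
st();s=get_state();print(w2j(s['eef_pos']))
E
```

```text
time: 37.3
eef_pos: [0.6133, -0.1346, 0.2018]
orientation: [-0.001, 0.727, 0.687, 0.003]
force: [0.1, 8.4, -0.5]
gripper_width: 0.0004
finger_force: 4.2
t 37.3 grasp [0.6133, -0.1346, 0.0378] yaw 176.7 F [0.1, 8.4, -0.5] w 0.0004 ff 4.2
[61.16576581 53.95241967]
```

```bash
python3 -m jog '[{"offset":[0.02,0,0],"angular":[0,0,0],"grip":-1},{"offset":[0.025,0,-0.08],"angular":[0,0,0],"grip":-1},{"offset":[0.02,-0.04,-0.14],"angular":[0,0,0],"grip":-1},{"offset":[-0.02,-0.1,-0.14],"angular":[0,0,0],"grip":-1},{"offset":[-0.06,-0.17,-0.14],"angular":[0,0,0],"grip":-1},{"offset":[-0.1,-0.24,-0.14],"angular":[0,0,0],"grip":-1},{"offset":[-0.138,-0.274,-0.14],"angular":[0,0,0],"grip":-1},{"offset":[-0.138,-0.274,-0.14],"angular":[0,0,0],"grip":-1},{"offset":[-0.138,-0.274,-0.1],"angular":[0,0,0],"grip":-1},{"offset":[-0.138,-0.274,-0.04],"angular":[0,0,0],"grip":-1},{"offset":[-0.138,-0.274,0],"angular":[0,0,0],"grip":-1},{"offset":[-0.138,-0.274,0],"angular":[0,0,0],"grip":-1}]'
python3 - <<'E'
from h import *
st();s=get_state();print(w2j(s['eef_pos']))
E
```

```text
time: 38.3
eef_pos: [0.4714, -0.1985, 0.1982]
orientation: [-0.002, 0.728, 0.686, -0.001]
force: [-1.0, -0.1, -0.1]
gripper_width: 0.0007
finger_force: 0.0
t 38.3 grasp [0.4714, -0.1985, 0.0342] yaw 176.6 F [-1.0, -0.1, -0.1] w 0.0007 ff 0.0
[-76.65897478 -18.24993077]
```

```bash
python3 -m jog '[{"offset":[0.004,0.015,-0.002],"angular":[0,0,0],"grip":-1},{"offset":[0.006,0.025,-0.003],"angular":[0,0,0],"grip":-1},{"offset":[0.006,0.034,-0.003],"angular":[0,0,0],"grip":-1},{"offset":[0.006,0.04,-0.003],"angular":[0,0,0],"grip":-1},{"offset":[0.006,0.042,-0.003],"angular":[0,0,0],"grip":-1},{"offset":[0.006,0.042,-0.003],"angular":[0,0,0],"grip":-1}]'
python3 - <<'E'
from h import *
st();s=get_state();print(w2j(s['eef_pos']))
E
python3 -m jog '[{"offset":[0,-0.02,0],"angular":[0,0,0],"grip":-1},{"offset":[0,-0.04,-0.08],"angular":[0,0,0],"grip":-1},{"offset":[0,-0.04,-0.16],"angular":[0,0,0],"grip":-1},{"offset":[-0.05,-0.04,-0.24],"angular":[0,0,0],"grip":-1},{"offset":[-0.1,0,-0.32],"angular":[0,0,0],"grip":-1},{"offset":[-0.18,0,-0.4],"angular":[0,0,0],"grip":0},{"offset":[-0.26,0,-0.46],"angular":[0,0,0],"grip":1},{"offset":[-0.32,0,-0.48],"angular":[0,0,0],"grip":1},{"offset":[-0.32,0,-0.48],"angular":[0,0,0],"grip":1},{"offset":[-0.32,0,-0.48],"angular":[0,0,0],"grip":1}]'
python3 - <<'E'
from h import *
st();cartons(z=.056,save="w9")
i=camera_info("wrist")
for d in spot_point("keeper_handle","wrist")[:1]:
    w=c2w(i,d['xyz']);j=w2j(w);print('handle',w,'q',np.arctan2(-15-j[1],100-j[0]))
for p in ((63,-15),(19,-15),(-25,-15)): print(p,w2pix(i,np.r_[jig(*p),.034]).round())
E
```

```text
time: 38.8
eef_pos: [0.4917, -0.1955, 0.2042]
orientation: [-0.002, 0.728, 0.686, -0.004]
force: [-16.6, 3.0, 17.3]
gripper_width: 0.0007
finger_force: 10.1
t 38.8 grasp [0.4917, -0.1955, 0.0402] yaw 176.6 F [-16.6, 3.0, 17.3] w 0.0007 ff 10.1
[-56.60458483 -14.0341995 ]
time: 39.63
eef_pos: [0.484, -0.3623, 0.4475]
orientation: [0.006, 0.731, 0.683, 0.001]
force: [0.5, 0.0, -0.3]
gripper_width: 0.0261
finger_force: 0.0
t 39.63 grasp [0.484, -0.3623, 0.2835] yaw 176.1 F [0.5, 0.0, -0.3] w 0.0261 ff 0.0
spot [ 0.541  -0.2606  0.0416] [326.  65.]
cut top-plane [ 565. -235.] [53. 44.] closing deg 176.2 [125. 144. 115.] [353.  30.]
cut top-plane [ 609. -237.] [53. 44.] closing deg 176.2 [114. 111. 115.] [400.  30.]
handle [ 0.65012412 -0.31611121  0.08389078] q 1.649968221056869
(63, -15) [400.   9.]
(19, -15) [354.   9.]
(-25, -15) [308.   8.]
```

View pics/w9.png

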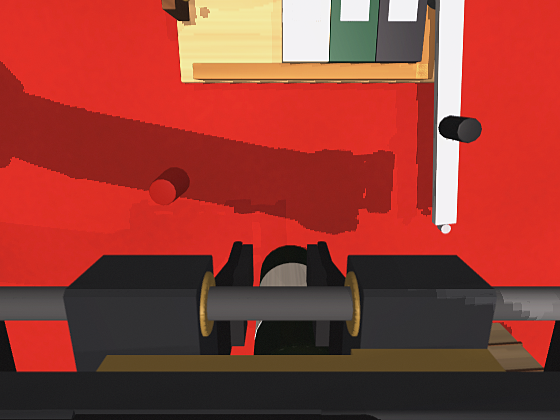

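Seen from above, the cream, green and black ends are flush on the fence at row 62, with no gaps between them. The handle is at (462,129). I fetch it and shut the keeper.

```bash
python3 - <<'E'
from h import *
for z in (.18,.098): cmd([.650,-.324,z],180)
E
```

```text
offset [0.0792, 0.3256, 0.1995] ang [0.0022, -0.0002, -0.0357] mm [39.6, 162.8, 99.7] deg [0.2, -0.0, -3.2] j7 0.21
offset [0.0791, 0.325, 0.3635] ang [0.0022, -0.0002, -0.0357] mm [39.6, 162.5, 181.7] deg [0.2, -0.0, -3.2] j7 0.21
```

```bash
python3 -m jog '[{"offset":[0.03,0.08,0],"angular":[0,0,-0.036],"grip":1},{"offset":[0.05,0.16,0],"angular":[0,0,-0.036],"grip":1},{"offset":[0.079,0.24,0],"angular":[0,0,-0.036],"grip":1},{"offset":[0.079,0.3,0.05],"angular":[0,0,-0.036],"grip":1},{"offset":[0.079,0.325,0.1],"angular":[0,0,-0.036],"grip":1},{"offset":[0.079,0.325,0.16],"angular":[0,0,-0.036],"grip":1},{"offset":[0.079,0.325,0.2],"angular":[0,0,-0.036],"grip":1},{"offset":[0.079,0.325,0.2],"angular":[0,0,-0.036],"grip":1},{"offset":[0.079,0.325,0.26],"angular":[0,0,-0.036],"grip":1},{"offset":[0.079,0.325,0.32],"angular":[0,0,-0.036],"grip":1},{"offset":[0.079,0.325,0.36],"angular":[0,0,-0.036],"grip":-0.36},{"offset":[0.079,0.325,0.36],"angular":[0,0,-0.036],"grip":-0.36}]' 8
python3 -m jog '[{"offset":[0,0,0],"angular":[0,0,0],"grip":-0.36},{"offset":[0,0,0],"angular":[0,0,0],"grip":-0.36},{"offset":[0,0,0],"angular":[0,0,0],"grip":-0.36},{"offset":[0,0,0],"angular":[0,0,0],"grip":-0.36},{"offset":[0,0,0],"angular":[0,0,0],"grip":-0.36},{"offset":[0,0,0],"angular":[0,0,0],"grip":-0.36},{"offset":[0,0,0],"angular":[0,0,0],"grip":-0.36},{"offset":[0,0,0],"angular":[0,0,0],"grip":-0.36}]' 8
python3 - <<'E'
from h import *
st()
for q in (94,85,75,65,55,45,35,25): cmd(np.r_[hand(np.radians(q)),.099],q-3.4+90)
E
```

```text
time: 40.83
eef_pos: [0.6483, -0.3251, 0.2598]
orientation: [-0.002, 0.707, 0.707, -0.0]
force: [-0.6, 0.3, -0.8]
gripper_width: 0.0802
finger_force: 0.0
time: 41.5
eef_pos: [0.6496, -0.3263, 0.2636]
orientation: [0.001, 0.708, 0.706, 0.001]
force: [-0.3, -0.4, 0.2]
gripper_width: 0.0312
finger_force: 0.0
t 41.5 grasp [0.6496, -0.3263, 0.0996] yaw 179.9 F [-0.3, -0.4, 0.2] w 0.0312 ff 0.0
offset [0.0013, -0.0009, 0.0013] ang [0.0021, 0.0002, -0.008] mm [0.6, -0.4, 0.6] deg [0.2, 0.0, -0.7] j7 0.0
offset [0.0038, -0.0385, 0.0011] ang [0.0021, 0.0001, 0.092] mm [1.9, -19.2, 0.6] deg [0.2, 0.0, 8.3] j7 0.0
offset [0.0134, -0.0792, 0.001] ang [0.0021, -0.0001, 0.2031] mm [6.7, -39.6, 0.5] deg [0.2, -0.0, 18.3] j7 0.0
offset [0.0299, -0.1176, 0.0009] ang [0.0021, -0.0003, 0.3143] mm [14.9, -58.8, 0.4] deg [0.2, -0.0, 28.3] j7 0.0
offset [0.0529, -0.1526, 0.0007] ang [0.0021, -0.0005, 0.4254] mm [26.4, -76.3, 0.4] deg [0.2, -0.0, 38.3] j7 0.0
offset [0.0815, -0.183, 0.0006] ang [0.0021, -0.0007, 0.5365] mm [40.8, -91.5, 0.3] deg [0.2, -0.1, 48.3] j7 0.0
offset [0.1151, -0.208, 0.0005] ang [0.002, -0.0009, 0.6476] mm [57.5, -104.0, 0.3] deg [0.2, -0.1, 58.3] j7 0.0
offset [0.1524, -0.2269, 0.0005] ang [0.002, -0.0011, 0.7587] mm [76.2, -113.4, 0.2] deg [0.2, -0.1, 68.3] j7 0.0
```

```bash
python3 -m jog '[{"offset":[0.002,-0.018,0],"angular":[0,0,0.045],"grip":-0.36},{"offset":[0.004,-0.038,0],"angular":[0,0,0.092],"grip":-0.36},{"offset":[0.008,-0.059,0],"angular":[0,0,0.148],"grip":-0.36},{"offset":[0.013,-0.079,0],"angular":[0,0,0.203],"grip":-0.36},{"offset":[0.021,-0.099,0],"angular":[0,0,0.26],"grip":-0.36},{"offset":[0.03,-0.118,0],"angular":[0,0,0.314],"grip":-0.36},{"offset":[0.041,-0.136,0],"angular":[0,0,0.37],"grip":-0.36},{"offset":[0.053,-0.153,0],"angular":[0,0,0.425],"grip":-0.36},{"offset":[0.067,-0.169,0],"angular":[0,0,0.48],"grip":-0.36},{"offset":[0.081,-0.183,0],"angular":[0,0,0.536],"grip":-0.36},{"offset":[0.081,-0.183,0],"angular":[0,0,0.536],"grip":-0.36}]' 8
python3 - <<'E'
from h import *
st()
for q in (45,35,25,15,8,4,0,-2): cmd(np.r_[hand(np.radians(q)),.099],q-3.4+90)
E
```

```text
time: 42.42
eef_pos: [0.5575, -0.2841, 0.2634]
orientation: [0.0, 0.935, 0.356, 0.001]
force: [-0.2, 0.4, -0.6]
gripper_width: 0.0279
finger_force: 0.0
t 42.42 grasp [0.5575, -0.2841, 0.0994] yaw 131.7 F [-0.2, 0.4, -0.6] w 0.0279 ff 0.0
offset [-0.0006, 0.0029, 0.0008] ang [0.0008, -0.0009, 0.0007] mm [-0.3, 1.5, 0.4] deg [0.1, -0.1, 0.1] j7 -0.77
offset [0.0031, -0.0387, 0.0008] ang [0.0007, -0.001, 0.1118] mm [1.5, -19.4, 0.4] deg [0.1, -0.1, 10.1] j7 -0.77
offset [0.0139, -0.0791, 0.0007] ang [0.0007, -0.001, 0.2229] mm [7.0, -39.6, 0.4] deg [0.1, -0.1, 20.1] j7 -0.77
offset [0.0317, -0.117, 0.0007] ang [0.0006, -0.0011, 0.334] mm [15.8, -58.5, 0.3] deg [0.1, -0.1, 30.1] j7 -0.77
offset [0.0479, -0.1414, 0.0007] ang [0.0005, -0.0011, 0.4118] mm [23.9, -70.7, 0.3] deg [0.0, -0.1, 37.1] j7 -0.77
offset [0.0584, -0.1545, 0.0007] ang [0.0005, -0.0011, 0.4562] mm [29.2, -77.2, 0.3] deg [0.0, -0.1, 41.1] j7 -0.77
offset [0.0699, -0.1667, 0.0007] ang [0.0004, -0.0012, 0.5007] mm [34.9, -83.3, 0.3] deg [0.0, -0.1, 45.1] j7 -0.77
offset [0.0759, -0.1725, 0.0007] ang [0.0014, 0.0005, -1.4771] mm [37.9, -86.3, 0.3] deg [0.1, 0.0, -132.9] j7 -0.77
```

```bash
python3 -m jog '[{"offset":[0.001,-0.02,0],"angular":[0,0,0.055],"grip":-0.36},{"offset":[0.003,-0.039,0],"angular":[0,0,0.11],"grip":-0.36},{"offset":[0.008,-0.059,0],"angular":[0,0,0.167],"grip":-0.36},{"offset":[0.014,-0.079,0],"angular":[0,0,0.223],"grip":-0.36},{"offset":[0.022,-0.098,0],"angular":[0,0,0.28],"grip":-0.36},{"offset":[0.032,-0.117,0],"angular":[0,0,0.334],"grip":-0.36},{"offset":[0.04,-0.13,0],"angular":[0,0,0.375],"grip":-0.36},{"offset":[0.048,-0.141,0],"angular":[0,0,0.412],"grip":-0.36},{"offset":[0.058,-0.154,0],"angular":[0,0,0.456],"grip":-0.36},{"offset":[0.058,-0.154,0],"angular":[0,0,0.456],"grip":-0.36}]' 8
python3 - <<'E'
from h import *
st()
for q in (4,2,0): cmd(np.r_[hand(np.radians(q)),.099],q-3.4+90)
E
```

```text
time: 43.25
eef_pos: [0.5293, -0.2072, 0.2632]
orientation: [-0.0, 1.0, 0.007, 0.002]
force: [0.1, 0.8, 0.4]
gripper_width: 0.0282
finger_force: 0.0
t 43.25 grasp [0.5293, -0.2072, 0.0992] yaw 90.8 F [0.1, 0.8, 0.4] w 0.0282 ff 0.0
offset [-0.0027, -0.0006, 0.0004] ang [-0.0002, -0.0022, 0.0023] mm [-1.4, -0.3, 0.2] deg [-0.0, -0.2, 0.2] j7 -1.49
offset [-0.0026, -0.009, 0.0004] ang [-0.0002, -0.0022, 0.0246] mm [-1.3, -4.5, 0.2] deg [-0.0, -0.2, 2.2] j7 -1.49
offset [-0.0021, -0.0173, 0.0004] ang [-0.0003, -0.0022, 0.0468] mm [-1.0, -8.7, 0.2] deg [-0.0, -0.2, 4.2] j7 -1.49
```

```bash
python3 -m jog '[{"offset":[-0.002,-0.006,0],"angular":[0,0,0.015],"grip":-0.36},{"offset":[-0.002,-0.012,0],"angular":[0,0,0.03],"grip":-0.36},{"offset":[-0.002,-0.017,0],"angular":[0,0,0.045],"grip":-0.36},{"offset":[-0.002,-0.022,0],"angular":[0,0,0.045],"grip":-0.36},{"offset":[-0.002,-0.026,0],"angular":[0,0,0.045],"grip":-0.36},{"offset":[-0.002,-0.026,0],"angular":[0,0,0.045],"grip":-0.36}]' 8
python3 - <<'E'
from h import *
st();s=get_state();print(w2j(s['eef_pos']))
E
```

```text
time: 43.75
eef_pos: [0.5277, -0.2006, 0.2631]
orientation: [0.003, 1.0, -0.031, 0.003]
force: [2.0, -10.0, -4.6]
gripper_width: 0.0281
finger_force: 5.0
t 43.75 grasp [0.5277, -0.2006, 0.0991] yaw 86.4 F [2.0, -10.0, -4.6] w 0.0281 ff 5.0
[-20.30985286 -17.03125814]
```

```bash
python3 -m jog '[{"offset":[0,-0.004,0],"angular":[0,0,0],"grip":-0.36},{"offset":[0,-0.008,0],"angular":[0,0,0],"grip":-0.36},{"offset":[0,-0.008,0],"angular":[0,0,0],"grip":-0.36},{"offset":[0,-0.008,0],"angular":[0,0,0],"grip":-0.36}]' 8
python3 - <<'E'
from h import *
st();s=get_state();print(w2j(s['eef_pos']))
i=camera_info("top");im=capture("top");cv2.imwrite("pics/top2.png",im)
for d in spot_point("keeper_handle","top")[:1]:
    w=c2w(i,d['xyz']);j=w2j(w);print('handle',w,'q',np.arctan2(-15-j[1],100-j[0]))
E
```

```text
time: 44.08
eef_pos: [0.5277, -0.195, 0.263]
orientation: [0.002, 1.0, -0.031, 0.002]
force: [1.6, -7.3, -1.3]
gripper_width: 0.028
finger_force: 3.6
t 44.08 grasp [0.5277, -0.195, 0.099] yaw 86.5 F [1.6, -7.3, -1.3] w 0.028 ff 3.6
[-20.62708601 -11.47346548]
handle [ 7.61730798e-01 -5.40299908e-02  7.39866741e-04] q -2.155128071021363
```

```bash
python3 -m jog '[{"offset":[0,-0.004,0],"angular":[0,0,0],"grip":-0.36},{"offset":[0,-0.008,0],"angular":[0,0,0],"grip":-0.36},{"offset":[0,-0.008,0],"angular":[0,0,0],"grip":-0.36},{"offset":[0,-0.008,0],"angular":[0,0,0],"grip":-0.36}]' 8
python3 - <<'E'
from h import *
st();s=get_state();print(w2j(s['eef_pos']))
E
```

```text
time: 44.52
eef_pos: [0.5277, -0.1941, 0.263]
orientation: [0.004, 0.999, -0.032, 0.002]
force: [1.4, -13.9, -3.6]
gripper_width: 0.0283
finger_force: 7.0
t 44.52 grasp [0.5277, -0.1941, 0.099] yaw 86.3 F [1.4, -13.9, -3.6] w 0.0283 ff 7.0
[-20.72262014 -10.51625112]
```

```bash
python3 -m jog '[{"offset":[0,-0.003,0],"angular":[0,0,0],"grip":-0.36},{"offset":[0,-0.004,0],"angular":[0,0,0],"grip":-0.36},{"offset":[0,-0.004,0],"angular":[0,0,0],"grip":-0.36}]' 8
python3 - <<'E'
from h import *
st();s=get_state();print(w2j(s['eef_pos']))
E
python3 -m jog '[{"offset":[0,0.006,0],"angular":[0,0,0],"grip":0},{"offset":[0,0.006,0],"angular":[0,0,0],"grip":0},{"offset":[0,0.006,0],"angular":[0,0,0],"grip":0},{"offset":[0,0.006,-0.08],"angular":[0,0,0],"grip":0},{"offset":[0,0.006,-0.16],"angular":[0,0,0],"grip":0},{"offset":[-0.07,0.006,-0.24],"angular":[0,0,0],"grip":0},{"offset":[-0.14,0.006,-0.32],"angular":[0,0,0],"grip":0},{"offset":[-0.17,0.006,-0.36],"angular":[0,0,0],"grip":0},{"offset":[-0.17,0.006,-0.36],"angular":[0,0,0],"grip":0},{"offset":[-0.17,0.006,-0.36],"angular":[0,0,0],"grip":0}]'
python3 - <<'E'
from h import *
st()
i=camera_info("wrist");cv2.imwrite("pics/w10.png",capture("wrist"))
for d in spot_point("keeper_handle","wrist")[:1]:
    w=c2w(i,d['xyz']);j=w2j(w);print('handle',w,'q',np.arctan2(-15-j[1],100-j[0]))
cv2.imwrite("pics/top3.png",cv2.resize(capture("top")[100:300,190:470],None,fx=2.8,fy=2.8,interpolation=cv2.INTER_CUBIC))
E
```

```text
time: 44.77
eef_pos: [0.5278, -0.1928, 0.263]
orientation: [0.005, 0.999, -0.032, 0.002]
force: [1.2, -16.5, -4.2]
gripper_width: 0.0298
finger_force: 8.0
t 44.77 grasp [0.5278, -0.1928, 0.099] yaw 86.3 F [1.2, -16.5, -4.2] w 0.0298 ff 8.0
[-20.70216987  -9.2769303 ]
time: 45.6
eef_pos: [0.4419, -0.1825, 0.4453]
orientation: [0.001, 1.0, -0.03, 0.004]
force: [0.5, -0.3, 0.6]
gripper_width: 0.0436
finger_force: 0.0
t 45.6 grasp [0.4419, -0.1825, 0.2813] yaw 86.6 F [0.5, -0.3, 0.6] w 0.0436 ff 0.0
handle [ 0.52769009 -0.19828289  0.08990842] q -0.0022995488822010962
```

View pics/w10.png

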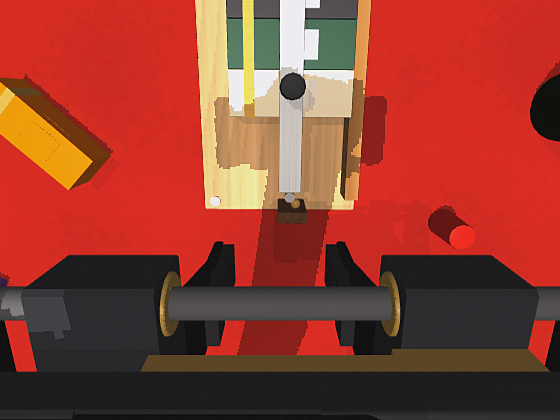

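The keeper is shut on the latch post at (291,200), with the handle at q ≈ 0 and the row square and closed beneath it. I check the rest from above.

View pics/top3.png

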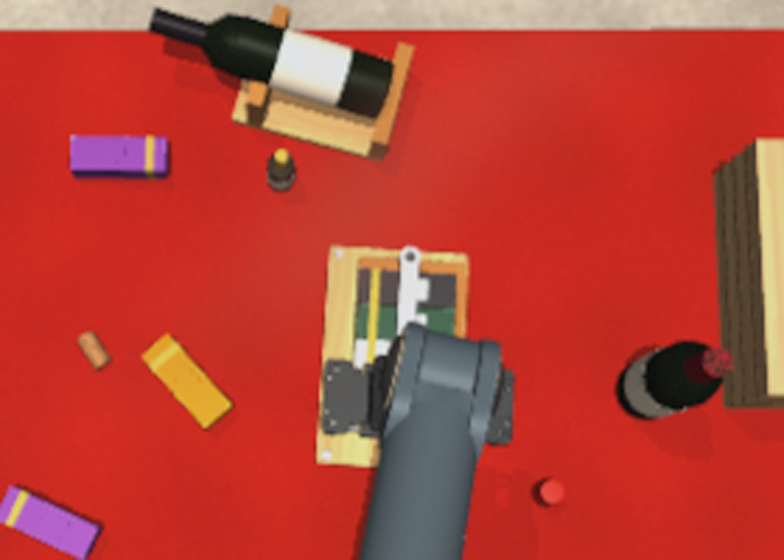

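```bash
python3 - <<'E'
import cv2
im=cv2.imread("pics/w10.png")[0:220,190:380]
cv2.imwrite("pics/c10.png",cv2.resize(im,None,fx=2.7,fy=2.7,interpolation=cv2.INTER_CUBIC))
E
```

```text
(no output)
```

View pics/c10.png

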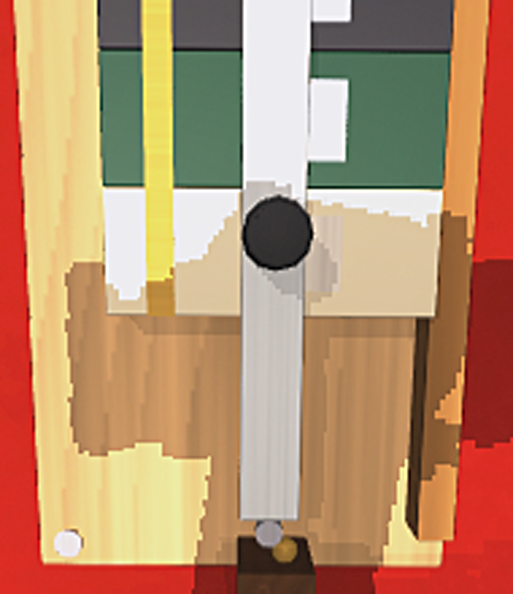

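The bottles all stand and the row is flush. The bar tip at crop (270,533) and the gold catch ball at (285,550) look slightly offset, so I check the bar's angle numerically.

```bash
python3 - <<'E'
from h import *
i=camera_info("wrist")
f=lambda x,y:(190+x/2.7,y/2.7)
def L(a,b,z):
    p,q=[pix2w(i,*f(*k),z)[:2] for k in (a,b)];d=q-p;return np.degrees(np.arctan2(d[1],d[0]))
print('bar L',L((241,515),(243,20),.07),'bar R',L((297,515),(311,20),.07))
print('seam c/g',L((442,188),(104,188),.056)-90,'seam g/b',L((449,51),(99,51),.056)-90,'near edge',L((434,317),(107,315),.056)-90)
print('plate near',L((441,566),(43,563),.012)-90,'left',L((43,563),(14,0),.012))
for n,p,z in (('tip',(269,518),.07),('ball',(269,533),.065),('gold',(285,550),.065),('gold',(285,550),.06),('gold',(285,550),.068),('postL',(238,538),.068),('postR',(306,538),.068)): print(n,z,w2j(pix2w(i,*f(*p),z)).round(1))
E
```

```text
bar L -3.568646211384894 bar R -4.0154042881100604
seam c/g -3.3418089277546557 seam g/b -3.355485141129037 near edge -3.6696541631455233
plate near -3.7501872955955378 left -3.7052336234674423
tip 0.07 [-118.9  -12.9]
ball 0.065 [-125.9  -13.1]
gold 0.065 [-132.5  -19.2]
gold 0.06 [-134.   -19.4]
gold 0.068 [-131.6  -19. ]
postL 0.068 [-127.1   -1.6]
postR 0.068 [-127.   -26.7]
```

The bar's angle agrees with the jig's to about 0.4°, and it was felt hard against its stop. The gold ball only looks offset because it sits lower, on the post's inner face. Everything is in order, so I hand in the job.

```bash
python3 -c "
from workcell import *
print(job_done())"
```

```text
the job is handed in; nothing more can be done
None
```

The job is handed in: the black, green and cream cartons lie flat on the bed with their ends on the end fence and the row closed up against the row stop, the keeper is shut to within about 0.4° of fully closed, the bottles seen in the final pictures are still standing, and the run took about 46 s.

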